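# Draw the billet crate forward with the pull hook

## Robot

A 6-joint arm with a two-finger parallel gripper is mounted at the origin on the work surface. World frame = base frame: x ahead of the robot, y to its left, z up, the work surface at z = 0. Lengths are in mm, angles in degrees, forces in N, time in s.
With the tool pointing down it reaches from about 350 to 850 mm from the base axis. Payload 8.1 kg.
Tool frame: the origin (TCP) lies at the very end of the fingers, on their centre line; the grasp point (between the pads) lies grip_depth behind it (grip_depth is the distance from the TCP to the grasp point, in mm); z points along the fingers, y is the direction in which the jaws open and shut (so a half turn about z gives the same grasp; the last joint's range is limited). The gripper opens to 85 mm and grips with 20 to 120 N. Pads are 22 mm wide; open, the fingers measure 114 mm over their backs; the gripper's body (76 mm by 85 mm) begins 54 mm behind the grasp point. The pads swing forward as they close: fully open they stand 13 mm farther back than shut.
Start: joints at [-82.185, 7.471, 85.268, -0, 87.261, -4.893], TCP at [132.012, -585.302, 231.292] pointing down, gripper open.
Joint ranges: [-169.43, 169.43], [-51.17, 129.36], [1.28, 143.12], [-76.62, 256.62], [0, 156.53], [-152.29, 152.29]. Speed limits (degrees/s): [136.94, 136.94, 159.86, 180, 180, 180].

## Interface

Orientations are given as [roll, pitch, yaw] about the fixed x, y, z axes, in that order (R = Rz(yaw) Ry(pitch) Rx(roll)).
In Python, from bench import * gives the robot as it stands.
- The arm moves only by the tool step_arm, never from a script. Its argument "plan" is a list of rows, each an object of numbers: "grip": the finger opening in cm, from 0 to 8.54; "tx", "ty", "tz": the shift along the tool's x, y, z in cm; "ax", "ay", "az": the turn, a rotation vector about the tool's x, y, z in degrees. In form: [{"grip": .., "tx": .., "ty": .., "tz": .., "ax": .., "ay": .., "az": ..}, ...]. A call has 1 to 8 rows; each row shifts and turns the commanded pose from where the row before left it, along the tool's axes as they then stand; what a row does not reach is not made up. A row lasts 1/12 s, in which the tool goes at most 41.7 mm and 7.16 degrees, less where a joint would pass 70% of its speed; a pose out of reach is approached as far as the arm can. A call with a gripper value outside its range is refused whole. The fingers move at their own pace and stop on an object; "newtons" is the grip in N (left out, the last holds). Time passes only in rows, so rows that do not move let the fingers close. It gives the time, the measured TCP pose, the force and the opening at its end, in the units of the state.
- sense(): the state, without advancing time (a new reading comes with each control period).
- snapshot(name): name is "scene" or "top"; returns the picture (480x640x3 uint8, red, green, blue); there is no depth.
- camera_model(name): a dict with "intrinsics" (3x3 intrinsics, pixels), "dist_coeffs" ([k1, k2, p1, p2, k3] as OpenCV has them; the pictures are not rectified), "pose" (4x4, takes a point from camera to world coordinates). Camera axes: x right, y down, z forward; pixel columns grow to the right and rows downward; lengths in mm; the calibration is good to about 2 mm. A picture is of the moment at which its call begins. camera_model takes no time and is no camera call.
- hand_in(): hands the job in, once; it reports no verdict.
The state is a dict: "time": time; "joint_pos": joint angles; "qd": joint speeds; "joint_efforts": joint torques, N m; "tool_pos": TCP position; "tcp_rot": TCP orientation; "ft_force": force on the tool from outside, world axes, zero at the start; "wrist_torque": the same for the moment, N m; "finger_gap": finger opening in mm.
Only numpy, scipy, OpenCV 4.12 (cv2) and the standard library are available. Lean on these libraries where they do the work, as an engineer would, in place of code of your own. Each camera call takes 0.05 s, during which the arm holds its last target.

## Task

The open wooden crate of billets has been pushed to the back of the rack, under the wire drying deck. Take the pull hook from its rest, hook its tooth over the crate's low front board and draw the crate gently forward until it sits square and snug against the stop bar across the front of the shelf; use only the hook on the crate, and do not yank it or tip it up. Then unhook it and lay the hook back in the two notches of its rest, leaving everything else as it is.

Things in the scene. Friction and masses are not known exactly. Their poses are not given: they have to be found in the camera images.
- hook_grip (a point): Pull hook, 160 g: middle of its dark wooden handle, half-way up. Handle 22 wide, 28 tall, from 75 behind this point to 55 ahead. x: along the handle to the hook end, y: across, z: up. A straight steel rod 8 thick continues on the handle's axis and turns down, 162 to 172 ahead, into a tooth leaning back slightly to the handle. Starts in the rest, tooth down, up to 5 off the seat along x.
- hook_tip (a point): Bottom end of the hook's tooth: 168 ahead of hook_grip and 40 below it. The tooth is 36 long below the underside of the rod and 8 thick.
- hook: The whole pull hook; origin and axes as hook_grip.
- crate: Open pale wooden crate: 220 long (x), 160 wide (y), sides and back 75 high, front (-x) board 55 high; boards 9, floor 8 thick. Origin: lower edge of the front face, mid-width. Two loose billets lie behind a partition. 0.7 to 1 kg, slides at 2 to 7 N. In either bay, front face 40 to 104 from the stop bar, turned up to 0.07 rad. Over 16 N from the hook tears the tacked front board or tips the crate.
- crate_lip (a point): Middle of the top edge of the crate's front board (half-way along and through it), axes as the crate. Behind the board, 42 free space for the tooth over the full inner width (142), then a partition 6 thick, 45 high above the crate's underside.
- crate_foot_left (a point): The crate's front lower corner on its +y side (outer face of front board, underside); axes as the crate.
- crate_foot_right (a point): The crate's front lower corner on its -y side; axes as the crate.
- rack: Two-bay rack fixed to the bench, 428 wide (y), shelf from x = -195 (front, robot side) to 180, top 30 above the bench; origin on the bench, mid-width. Bays centred at y = +103 and -103, 190 clear between runners 20 high and posts 16 square (front ones at x = -68). Wire deck, underside 178 up, from x = -130 to the back. Across the shelf front, square to the rack, lies a fixed wooden stop bar, see stop_zone.
- stop_zone (a point): A point fixed on the rack's shelf top at x = -160, mid-width; axes as the rack. The stop bar (20 high, 12 thick, full width, on slotted straps with wing nuts) is near it, but adjustable: the inner face that the crate must meet is set anywhere from 22 in front (-x) to 22 behind (+x) this point and is not measured: feel for it. Its +y and -y halves: stop_left, stop_right.
- rest_seat (a point): The hook's rest, fixed to the bench: where hook_grip lies when seated, 65 above the bench; x as the seated hook. Two blocks 18 thick on a base board 75 wide, 12 thick: one at x = -60 takes the handle's rear in a notch about 32 wide, one at x = +109 takes the rod in a notch about 14 wide; both flare wider upwards, tops 73 and 83 above the bench. Between them the handle is free on both sides.
- carton: Closed cardboard carton 200 x 150 x 70 in the other bay; leave it.
- mallet: Round carver's mallet 206 tall, standing on its head; leave it.
- gouge: Gouge 230 long, 26 high, lying before the rack; leave it.
- sanding_block: Cork sanding block 100 x 60 x 30 on the bench; leave it.
- pencil: Pencil stub 110 long, 11 thick on the bench; leave it.
- paint_jar: Amber glass jar 70 tall on the bench; leave it.

How it is judged:
By the outcome, as a careful person would: the job done as asked, in the order asked, and still so for the second after the job is handed in, with the robot touching nothing.
It also fails if it takes over 72 s, if anything falls off the work surface, if the arm or the gripper's body presses on something with over 40 N, if the wrist force passes 120 N, or if a joint passes its speed limit or range.

## Working session

There is one attempt and no reset: what is moved stays moved. The work goes in short steps, Python scripts to look and compute and a tool call to move; the robot and the scene stay as the last step left them, time stands still between calls to the robot, and variables do not carry over. Pictures are saved under pics/ and viewed, and the job is handed in when it is done.

Besides the shell and the picture viewer there is one more tool, called after "Request:" in YAML: its name, and indented under it one key for each argument. step_arm: Moves the arm, as the interface text tells. Its arguments: {"type":"object","properties":{"plan":{"type":"array","items":{"type":"object","properties":{"grip":{"type":"number"},"tx":{"type":"number"},"ty":{"type":"number"},"tz":{"type":"number"},"ax":{"type":"number"},"ay":{"type":"number"},"az":{"type":"number"}}}},"newtons":{"type":"number"}},"required":["plan"]}

```bash
ls; mkdir -p pics
python3 - <<'E'
from bench import *
import cv2
print(sense())
for n in("scene","top"):
    im=snapshot(n); cv2.imwrite(f"pics/{n}0.png",im[:,:,::-1]); print(n,camera_model(n))
E
```

```text
pics
{'time': 0.0, 'joint_pos': array([-8.21832780e+01,  7.51491622e+00,  8.53299901e+01,  2.62605731e-03,
        8.72610451e+01, -4.89350095e+00]), 'qd': array([ 0.0337221 , -0.02252619,  0.06145771, -0.01006753, -0.05077247,
        0.04182903]), 'joint_efforts': array([-2.15519399e-04, -5.69409370e+01, -5.00550413e+01, -2.38590437e-04,
        1.50835735e-02, -2.23425741e-05]), 'tool_pos': array([ 131.97077877, -584.74316232,  230.23961642]), 'tcp_rot': array([-1.79894659e+02, -1.16513210e-02,  1.27100843e+01]), 'ft_force': array([0.75338883, 0.00757567, 0.2221263 ]), 'wrist_torque': array([ 0.02734252, -0.04005916, -0.0219761 ]), 'finger_gap': 85.55735684180513}
scene {'intrinsics': array([[620.36742434,   0.        , 319.75247174],
       [  0.        , 620.36742434, 253.24649175],
       [  0.        ,   0.        ,   1.        ]]), 'dist_coeffs': array([-0.09992428,  0.        ,  0.        ,  0.        ,  0.        ]), 'pose': array([[-6.59567316e-01, -6.02821862e-01,  4.48973004e-01,
         1.54360055e+01],
       [-7.51596117e-01,  5.35786969e-01, -3.84753948e-01,
         5.37200761e+02],
       [-8.61579297e-03, -5.91217495e-01, -8.06466144e-01,
         1.13585343e+03],
       [ 0.00000000e+00,  0.00000000e+00,  0.00000000e+00,
         1.00000000e+00]])}
top {'intrinsics': array([[458.47755231,   0.        , 318.74242278],
       [  0.        , 458.47755231, 247.15738954],
       [  0.        ,   0.        ,   1.        ]]), 'dist_coeffs': array([-0.07035255,  0.        ,  0.        ,  0.        ,  0.        ]), 'pose': array([[-2.84801130e-02, -9.95508719e-01,  9.02844001e-02,
         4.98306760e+02],
       [-9.99526756e-01,  2.73113568e-02, -1.41546183e-02,
         5.95851965e+01],
       [ 1.16252564e-02, -9.06447987e-02, -9.95815432e-01,
         1.17799742e+03],
       [ 0.00000000e+00,  0.00000000e+00,  0.00000000e+00,
         1.00000000e+00]])}
```

View pics/scene0.png

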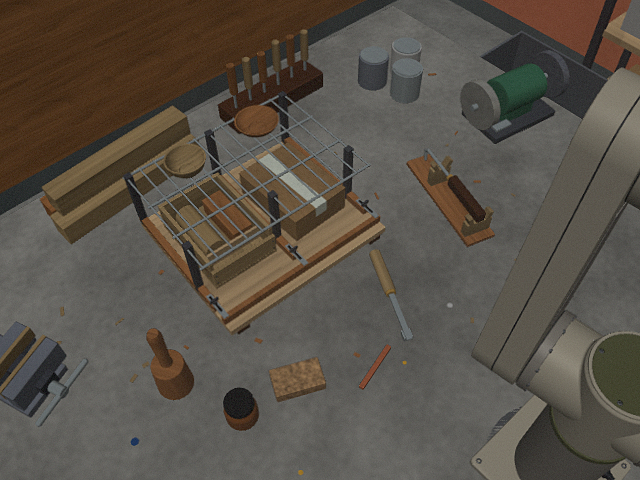

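View pics/top0.png

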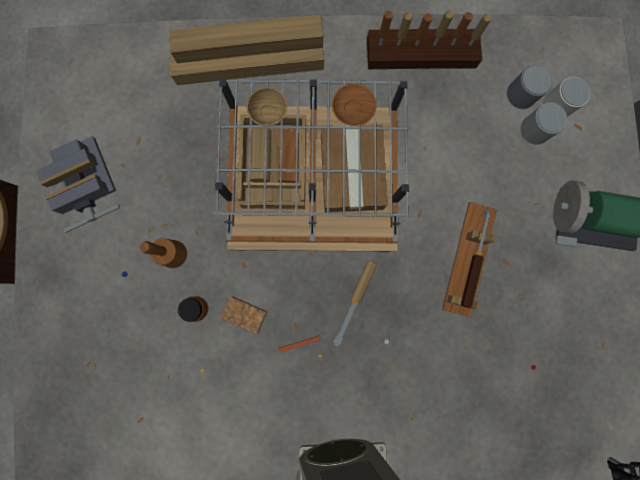

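The crate is in the left (+y) bay, around top (273,165). The hook's rest is at top (470,258) and scene (450,200). Next I'll zoom in to pick points.

```bash
cat > h.py <<'E'
import numpy as np, cv2
from bench import *
def ray(n,uv):
    c=camera_model(n); K,d,P=map(np.array,(c["intrinsics"],c["dist_coeffs"],c["pose"]))
    p=cv2.undistortPoints(np.array([[uv]],float),K,d)[0,0]
    v=P[:3,:3]@np.array([p[0],p[1],1]); return P[:3,3],v/np.linalg.norm(v)
def onz(n,uv,z):
    o,v=ray(n,uv); return o+v*(z-o[2])/v[2]
def tri(a,b):
    o1,v1=ray("scene",a);o2,v2=ray("top",b)
    A=np.stack([v1,-v2],1); s=np.linalg.lstsq(A,o2-o1,rcond=None)[0]
    p,q=o1+s[0]*v1,o2+s[1]*v2; return (p+q)/2,np.linalg.norm(p-q)
def proj(n,X):
    c=camera_model(n); K,d,P=map(np.array,(c["intrinsics"],c["dist_coeffs"],c["pose"]))
    R=P[:3,:3].T; t=-R@P[:3,3]
    return cv2.projectPoints(np.array(X,float).reshape(-1,1,3),cv2.Rodrigues(R)[0],t,K,d)[0][:,0]
def crop(src,x0,y0,x1,y1,k,out):
    im=cv2.imread(src)[y0:y1,x0:x1]; im=cv2.resize(im,None,fx=k,fy=k,interpolation=cv2.INTER_CUBIC)
    for x in range((x0+9)//10*10,x1,10):
        cv2.line(im,((x-x0)*k,0),((x-x0)*k,5),(0,255,255),1)
        if x%20==0: cv2.putText(im,str(x),((x-x0)*k,16),0,.4,(0,255,255),1)
    for y in range((y0+9)//10*10,y1,10):
        cv2.line(im,(0,(y-y0)*k),(5,(y-y0)*k),(0,255,255),1)
        if y%20==0: cv2.putText(im,str(y),(6,(y-y0)*k+4),0,.4,(0,255,255),1)
    cv2.imwrite(out,im)
E
python3 - <<'E'
from h import *
crop("pics/scene0.png",400,140,500,250,5,"pics/a1.png")
crop("pics/top0.png",430,195,510,320,4,"pics/a2.png")
crop("pics/scene0.png",120,160,395,335,2,"pics/a3x.png")
crop("pics/scene0.png",130,170,270,320,4,"pics/a3.png")
crop("pics/top0.png",210,70,420,260,3,"pics/a4.png")
E
```

```text
(no output)
```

View pics/a1.png

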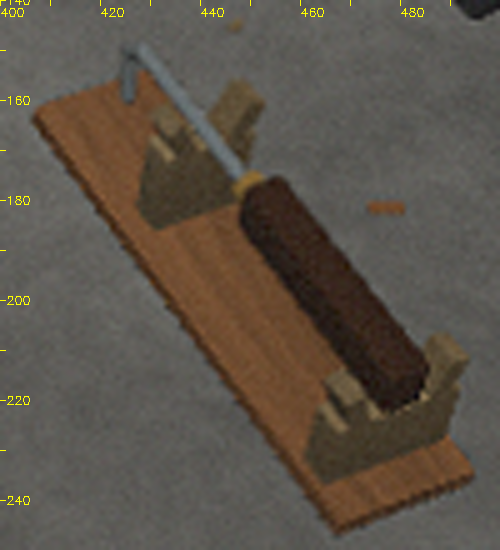

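View pics/a2.png

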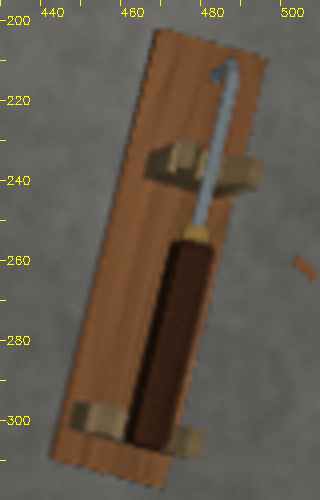

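View pics/a3.png

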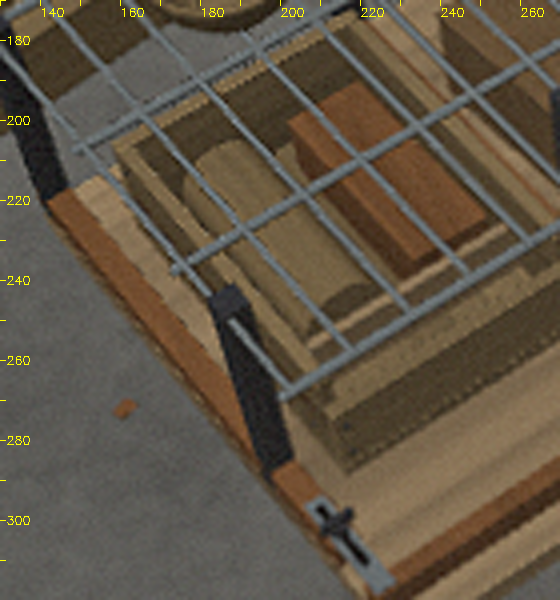

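View pics/a4.png

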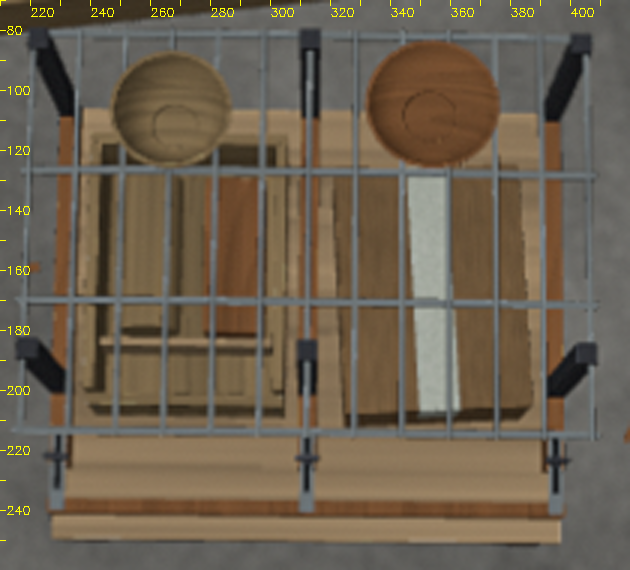

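Run:
```python
from h import *
S=cv2.imread("pics/scene0.png");T=cv2.imread("pics/top0.png")
np.set_printoptions(precision=1,suppress=True)
for nm,a,b in [("bend",(427,149.5),(485.5,210)),("ferr",(448.5,176),(476,253)),("ferr rod side",(446,174),(476.5,251)),("tooth tip",(425.5,160.5),(481.5,213.5)),
 ("base far L",(407,163),(466,203)),("base near L",(467,246),(449.5,309)),("base near R",(493.5,234.5),(478,317)),]:
    print(nm,*tri(a,b))
for n,im,box in (("scene",S,(430,165,500,230)),("top",T,(455,245,490,312))):
    x0,y0,x1,y1=box; hsv=cv2.cvtColor(im,cv2.COLOR_BGR2HSV)[y0:y1,x0:x1]
    m=((hsv[...,2]<75)&(hsv[...,1]>90)&((hsv[...,0]<15)|(hsv[...,0]>170))).astype(np.uint8)
    k,l,st,c=cv2.connectedComponentsWithStats(m); i=1+np.argmax(st[1:,4])
    print(n,st[i],c[i]+[x0,y0])
    ct=cv2.findContours((l==i).astype(np.uint8),cv2.RETR_EXTERNAL,cv2.CHAIN_APPROX_NONE)[0][0]
    r=cv2.minAreaRect(ct); print(r, cv2.boxPoints(r)+[x0,y0])
for n,uvs in (("top",[(228,249.5),(397,250),(227.5,241.5),(397,242),(227,236),(397,237)]),):
    for uv in uvs: print(uv,onz(n,uv,30),onz(n,uv,50))
for n,uvs in (("scene",[(231,333),(384,236),(228,327),]),):
    for uv in uvs: print(uv,onz(n,uv,30),onz(n,uv,50))
```

```text
bend [ 678.9 -378.7   60.7] 7.473570321329786
ferr [ 572.8 -339.    78.5] 1.187655981413217
ferr rod side [ 578.5 -338.3   81.5] 1.8992297994589056
tooth tip [ 677.5 -381.4   21.9] 4.114029176393352
base far L [ 706.7 -344.9   15.3] 5.226852712131327
base near L [ 440.1 -288.4  -15.5] 14.290777565724895
base near R [ 418.1 -360.   -10.8] 17.49452839966993
scene [ 19  11  37  46 482] [466.6 198. ]
((35.658538818359375, 33.57317352294922), (52.942909240722656, 13.430944442749023), 51.34019088745117) [[443.9 182.1]
 [454.4 173.7]
 [487.4 215. ]
 [477.  223.4]]
top [  6  10  22  53 596] [471.6 280.8]
((16.55275535583496, 35.783103942871094), (11.371135711669922, 53.100318908691406), 13.671307563781738) [[459.8 305.2]
 [472.3 253.6]
 [483.4 256.3]
 [470.8 307.9]]
(228, 249.5) [602.7 271.5  30. ] [600.9 267.8  50. ]
(397, 250) [ 589.8 -153.9   30. ] [ 588.2 -150.2   50. ]
(227.5, 241.5) [623.  272.6  30. ] [620.8 268.9  50. ]
(397, 242) [ 610.  -154.8   30. ] [ 608.1 -151.1   50. ]
(227, 236) [637.  273.7  30. ] [634.6 270.   50. ]
(397, 237) [ 622.8 -155.4   30. ] [ 620.6 -151.6   50. ]
(231, 333) [599.9 276.7  30. ] [589.3 281.4  50. ]
(384, 236) [ 571.  -130.6   30. ] [ 561.  -118.5   50. ]
(228, 327) [615.2 273.   30. ] [604.3 277.7  50. ]
```

Run:
```python
from h import *
crop("pics/scene0.png",190,215,395,335,3,"pics/a5.png")
```

```text
(no output)
```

View pics/a5.png

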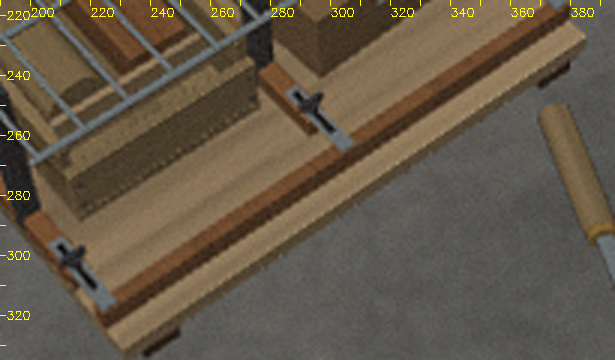

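Run:
```python
from h import *
np.set_printoptions(precision=1,suppress=True)
T4=lambda x,y:(430+x/4,195+y/4); S5=lambda x,y:(400+x/5,140+y/5)
S3=lambda x,y:(190+x/3,215+y/3); T3=lambda x,y:(210+x/3,70+y/3); S4=lambda x,y:(130+x/4,170+y/4)
for nm,a,b in [("bend",S5(140,48),T4(235,60)),("ferr front",S5(238,177),T4(199,225)),("ferr/handle",S5(252,190),T4(194,241)),("tooth tip",S5(127,101),T4(217,80)),
 ("base far L",S5(35,118),T4(155,28)),("base near L",S5(335,533),T4(51,458)),("base near R",S5(472,475),T4(167,490)),
 ("handle rear topL",S5(380,395),T4(126,436)),("handle rear topR",S5(428,372),T4(166,443)),
 ("rearblk L top outer",S5(327,380),T4(78,402)),
 ("rack FL",S3(125,355),T3(52,541)),("rack FR",S3(585,40),T3(560,544)),
 ("crate lip out L",S4(323,425),T3(91,404)),("crate lip out R",S3(258,63),T3(284,404)),("crate foot L",S4(345,470),T3(91,416)),("crate foot R",S3(258,103),T3(284,416)),
 ("bar FL top", S3(105,310),T3(52,514))]:
    print(nm,*tri(a,b))
```

```text
bend [ 681.4 -389.3   51.8] 4.008715028094898
ferr front [ 579.6 -350.4   67.6] 4.62049611370887
ferr/handle [ 569.1 -346.6   69.6] 2.8168273540572137
tooth tip [ 676.2 -385.6   21.5] 3.840259187319
base far L [ 713.  -356.2    0.8] 1.7258350901750086
base near L [ 436.3 -270.3    0.9] 2.6332654572572944
base near R [ 414.1 -343.4    3.6] 4.808389916251769
handle rear topL [ 451.  -300.4   62.8] 1.549858935634085
handle rear topR [ 445.3 -325.4   64.1] 0.3638927691001128
rearblk L top outer [ 468.9 -270.9   80. ] 10.180886756692923
rack FL [601.4 274.5  24. ] 0.45884841880217425
rack FR [ 587.9 -153.2   23. ] 2.7412930563223936
crate lip out L [711.  235.6  71.3] 7.85810915154798
crate lip out R [701.4  74.4  80.1] 2.252639813845895
crate foot L [703.8 237.4  39.9] 0.623571524568202
crate foot R [701.   76.5  33.9] 1.0951003813558655
bar FL top [622.  270.   52.4] 3.023519178840064
```

Run:
```python
from h import *
np.set_printoptions(precision=1,suppress=True)
a=onz("top",(471.35,254.95-.5),79);b=onz("top",(465.3,306.55),79)
a=onz("top",((472.3+483.4)/2,(253.6+256.3)/2),79);b=onz("top",((459.8+470.8)/2,(305.2+307.9)/2),79)
print(a,b,np.linalg.norm(a-b),np.degrees(np.arctan2(*(a-b)[1::-1])))
yaw=np.arctan2(*(a-b)[1::-1]); u=np.array([np.cos(yaw),np.sin(yaw),0])
for z in(69,):
  p=onz("top",(430+235/4,195+60/4),z);print("bend",p,"from handle front",(p-a)@u, "lat",np.cross(u,p-a)[2])
im=cv2.imread("pics/scene0.png")[140:250,400:500].astype(float)
im=np.clip(255*(im/255)**.5,0,255).astype(np.uint8); im=cv2.resize(im,None,fx=5,fy=5,interpolation=cv2.INTER_CUBIC); 
g=b+u*75; g[2]=65; print("grip",g,np.degrees(yaw))
v=np.array([-u[1],u[0],0])
for s in(-75,55):
  for w in(-11,11):
    for h in(-14,14):
      q=proj("scene",g+u*s+v*w+[0,0,h])[0]; print(s,w,h,q); cv2.circle(im,tuple(int(t) for t in (q-[400,140])*5),3,(0,255,0) if h>0 else (0,0,255),1)
for P in (g+u*168-[0,0,40],g+u*170+[0,0,4]):
      q=proj("scene",P)[0]; cv2.circle(im,tuple(int(t) for t in (q-[400,140])*5),3,(255,255,0),1)
cv2.imwrite("pics/a6.png",im)
```

```text
[ 568.3 -342.7   79. ] [ 444.7 -304.8   79. ] 129.26342090165446 -17.051384432009815
bend [ 679.9 -381.    69. ] from handle front 117.93923788799951 lat -3.857151116187069
grip [ 516.4 -326.8   65. ] -17.051384432009815
-75 -11 -14 [482.8 221.4]
-75 -11 14 [485.3 213.4]
-75 11 -14 [474.6 224.5]
-75 11 14 [477.  216.6]
55 -11 -14 [452.7 182.7]
55 -11 14 [454.6 174.6]
55 11 -14 [444.8 185.5]
55 11 14 [446.6 177.4]
```

View pics/a6.png

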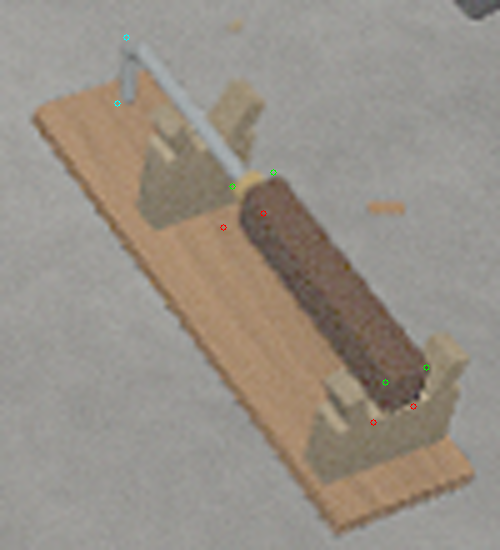

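Run:
```python
from h import *
np.set_printoptions(precision=1,suppress=True,linewidth=150)
T=cv2.imread("pics/top0.png")
for y in (220,225,230,245,265,280,292): print(y,[tuple(int(c) for c in T[y,x]) for x in range(462,494)])
```

```text
220 [(102, 105, 106), (99, 102, 102), (56, 67, 81), (48, 80, 119), (51, 84, 125), (52, 85, 126), (51, 83, 121), (48, 77, 114), (46, 74, 111), (46, 75, 111), (50, 80, 119), (50, 81, 121), (51, 82, 121), (49, 80, 119), (51, 81, 121), (49, 79, 117), (47, 74, 111), (46, 76, 112), (47, 78, 116), (47, 76, 113), (45, 75, 112), (42, 72, 110), (44, 66, 96), (83, 85, 86), (120, 117, 107), (124, 121, 113), (96, 102, 112), (49, 77, 114), (42, 74, 113), (47, 76, 113), (45, 77, 115), (50, 77, 115)]
225 [(90, 93, 96), (46, 59, 78), (47, 82, 123), (52, 85, 127), (50, 81, 120), (52, 82, 120), (48, 78, 117), (47, 77, 114), (49, 80, 118), (50, 83, 123), (51, 81, 121), (51, 82, 120), (50, 81, 119), (49, 79, 117), (45, 75, 111), (46, 75, 112), (47, 77, 114), (50, 81, 119), (47, 76, 113), (45, 75, 112), (45, 73, 111), (56, 73, 99), (96, 97, 95), (120, 117, 108), (111, 110, 105), (78, 89, 106), (46, 76, 113), (45, 75, 113), (46, 75, 113), (46, 76, 114), (53, 78, 110), (82, 90, 100)]
230 [(47, 64, 90), (45, 75, 114), (48, 79, 118), (51, 82, 122), (50, 81, 121), (50, 81, 120), (49, 80, 119), (52, 85, 126), (
[... 1522 characters left out ...]
7, 47), (20, 34, 56), (36, 61, 92), (56, 79, 111), (78, 84, 89), (88, 91, 90), (88, 92, 92), (89, 93, 93), (89, 92, 93), (88, 90, 91), (88, 90, 90), (86, 90, 91), (87, 90, 91), (86, 90, 90), (87, 90, 90), (87, 91, 92), (88, 91, 92), (89, 92, 93)]
292 [(46, 74, 110), (26, 43, 66), (9, 17, 31), (13, 18, 28), (17, 24, 41), (20, 33, 54), (19, 30, 52), (21, 32, 53), (22, 32, 52), (20, 30, 50), (19, 27, 46), (15, 25, 44), (20, 32, 52), (34, 56, 86), (55, 80, 115), (78, 85, 91), (88, 90, 89), (88, 91, 91), (89, 92, 93), (88, 91, 92), (89, 93, 94), (89, 92, 93), (89, 92, 93), (90, 94, 94), (90, 94, 95), (89, 93, 93), (89, 93, 93), (88, 91, 92), (86, 89, 90), (87, 91, 92), (87, 90, 91), (88, 91, 92)]
```

Run:
```python
from h import *
np.set_printoptions(precision=2,suppress=True,linewidth=150)
P=np.array([onz("top",p,66) for p in [(486.6,220),(485.3,225),(484,230),(480.6,245)]])
R=np.array([onz("top",p,73) for p in [(481.8,265),(477.7,280),(474.7,292)]])
for A in(P,R):
    d=A[0]-A[-1];print(A, np.degrees(np.arctan2(d[1],d[0])))
yaw=np.radians(-17.2);v=np.array([-np.sin(yaw),np.cos(yaw),0]);u=np.array([np.cos(yaw),np.sin(yaw),0])
g=np.array([516.4,-326.8,65])
print((P-g)@v,(R-g)@v+11)
# scene-based: rod center across at scene, compare
for c in[(0,0),(0,-2),(0,-4)]:
    G=g+v*c[1]; print(c,proj("scene",[G+u*100,G+u*140]),proj("top",[G+u*100,G+u*140]))
S=cv2.imread("pics/scene0.png")
for y in(160,168): print(y,[(x,int(S[y,x].sum())) for x in range(424,452)])
```

```text
[[ 655.4  -375.     66.  ]
 [ 642.97 -370.89   66.  ]
 [ 630.57 -366.79   66.  ]
 [ 593.51 -355.86   66.  ]] -17.189326678705807
[[ 543.79 -353.29   73.  ]
 [ 507.56 -340.95   73.  ]
 [ 478.72 -331.88   73.  ]] -18.21625857727782
[-4.94 -4.69 -4.44 -4.96] [-6.21 -5.13 -5.  ]
(0, 0) [[439.92 167.43]
 [431.46 156.58]] [[480.21 237.63]
 [483.91 222.22]]
(0, -2) [[440.64 167.19]
 [432.17 156.34]] [[480.98 237.84]
 [484.68 222.44]]
(0, -4) [[441.36 166.94]
 [432.88 156.1 ]] [[481.75 238.06]
 [485.44 222.66]]
160 [(424, 229), (425, 200), (426, 180), (427, 232), (428, 215), (429, 224), (430, 221), (431, 240), (432, 224), (433, 225), (434, 243), (435, 285), (436, 330), (437, 320), (438, 287), (439, 266), (440, 285), (441, 290), (442, 280), (443, 255), (444, 224), (445, 218), (446, 245), (447, 230), (448, 228), (449, 229), (450, 206), (451, 211)]
168 [(424, 246), (425, 246), (426, 217), (427, 238), (428, 237), (429, 226), (430, 280), (431, 323), (432, 259), (433, 171), (434, 134), (435, 169), (436, 168), (437, 161), (438, 215), (439, 264), (440, 277), (441, 291), (442, 332), (443, 343), (444, 309), (445, 207), (446, 187), (447, 180), (448, 188), (449, 162), (450, 219), (451, 265)]
```

View pics/a7.png

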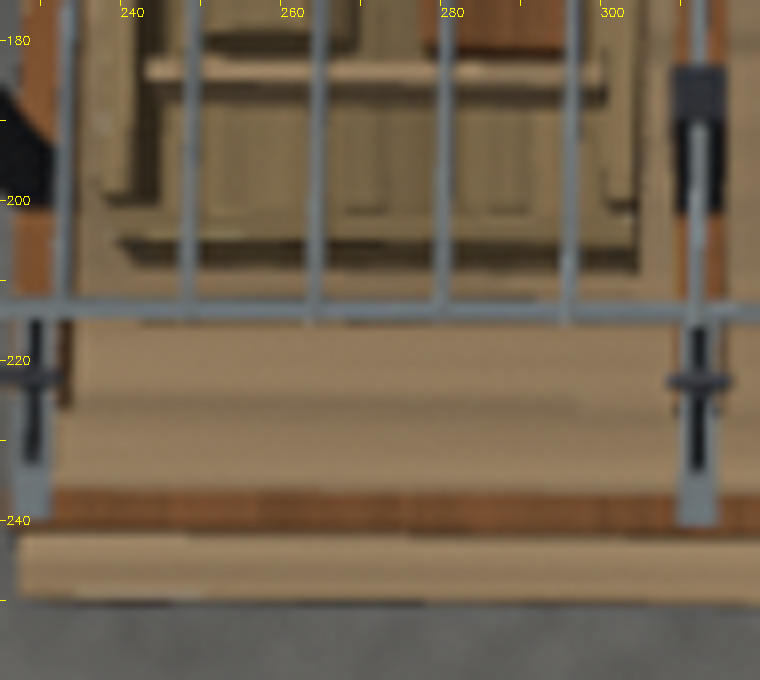

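Run:
```python
from h import *
np.set_printoptions(precision=1,suppress=True,linewidth=150)
T=lambda x,y:(225+x/8,175+y/8)
for n,p,z in [("lip out L",T(118,240),85),("lip out R",T(637,248),85),("lip in L",T(105,205),85),("lip in R",T(637,213),85),("foot L",T(145,267),30),("foot R",T(637,272),30),
 ("part top L",T(145,75),75),("part top R",T(603,75),75),("bar in top L",T(52,488),50),("bar in top R",T(680,496),50),("bar fr top L",T(18,532),50),("bar fr top R",T(740,540),50),("shelf F L",T(18,600),30),("shelf F R",T(740,604),30),("deck front L",T(100,303),180),("deckR",T(740,313),180)]:
    print(n,onz("top",p,z))
```

```text
lip out L [704.9 231.9  85. ]
lip out R [698.1  75.3  85. ]
lip in L [715.7 235.7  85. ]
lip in R [708.8  75.   85. ]
foot L [706.3 232.1  30. ]
foot R [700.4  76.3  30. ]
part top L [757.8 224.7  75. ]
part top R [753.9  84.5  75. ]
bar in top L [634.2 258.8  50. ]
bar in top R [626.4  64.5  50. ]
bar fr top L [620.8 269.5  50. ]
bar fr top R [612.2  46.3  50. ]
shelf F L [601.5 273.4  30. ]
shelf F R [594.   46.6  30. ]
deck front L [669.5 222.1 180. ]
deckR [661.8  46.1 180. ]
```

Request:
step_arm:
  plan:
    - {"grip":8.5,"tx":3.65,"ty":-1.32}
    - {"tx":3.65,"ty":-1.32}
    - {"tx":3.65,"ty":-1.32}
    - {"tx":3.65,"ty":-1.32}
    - {"tx":3.65,"ty":-1.32}
    - {"tx":3.65,"ty":-1.32}
    - {"tx":3.65,"ty":-1.32}
    - {"tx":3.65,"ty":-1.32}

```text
invalid input
```

Request:
step_arm:
  plan:
    - {"tx":3.65,"ty":-1.32}
    - {"tx":3.65,"ty":-1.32}
    - {"tx":3.65,"ty":-1.32}
    - {"az":6}
    - {"az":6}
    - {"az":6}
    - {"az":6}
    - {"az":5.9}

```text
invalid input
```

```bash
cat >> h.py <<'E'
from scipy.spatial.transform import Rotation as Ro
def delta(target,yaw):
    s=sense(); R=Ro.from_euler("xyz",s["tcp_rot"],degrees=True)
    T=Ro.from_euler("xyz",[180,0,yaw],degrees=True)
    d=R.inv().apply(np.array(target)-s["tool_pos"])/10
    w=(R.inv()*T).as_rotvec(degrees=True)
    print("t",round(s["time"],2),"pos",s["tool_pos"].round(1),"rpy",s["tcp_rot"].round(2),"F",s["ft_force"].round(1),"gap",round(s["finger_gap"],1))
    print("shift cm",d.round(2),"rotvec",w.round(2))
E
python3 -c "
from h import *
delta([524.6,-334.3,100],-17.2)"
```

```text
t 0.1 pos [ 131.9 -584.8  230.3] rpy [-1.799e+02 -1.000e-02  1.271e+01] F [ 0.2 -0.1  0. ] gap 85.1
shift cm [ 43.81 -15.78  13.07] rotvec [-1.000e-01  2.000e-02  2.991e+01]
```

Request:
step_arm:
  plan:
    - {"grip":8.5,"tx":3.65,"ty":-1.32,"tz":0,"ax":0,"ay":0,"az":0}
    - {"grip":8.5,"tx":3.65,"ty":-1.32,"tz":0,"ax":0,"ay":0,"az":0}
    - {"grip":8.5,"tx":3.65,"ty":-1.32,"tz":0,"ax":0,"ay":0,"az":0}
    - {"grip":8.5,"tx":3.65,"ty":-1.32,"tz":0,"ax":0,"ay":0,"az":0}
    - {"grip":8.5,"tx":3.65,"ty":-1.32,"tz":0,"ax":0,"ay":0,"az":0}
    - {"grip":8.5,"tx":3.65,"ty":-1.32,"tz":0,"ax":0,"ay":0,"az":0}
    - {"grip":8.5,"tx":3.65,"ty":-1.32,"tz":0,"ax":0,"ay":0,"az":0}
    - {"grip":8.5,"tx":3.65,"ty":-1.32,"tz":0,"ax":0,"ay":0,"az":0}

```text
time: 0.77
tool_pos: [394.8, -416.5, 230.9]
tcp_rot: [-180.0, 0.0, 12.7]
ft_force: [-0.2, -0.5, 0.3]
finger_gap: 85.0
```

Request:
step_arm:
  plan:
    - {"grip":8.5,"tx":3.65,"ty":-1.32,"tz":0,"ax":0,"ay":0,"az":0}
    - {"grip":8.5,"tx":3.65,"ty":-1.32,"tz":0,"ax":0,"ay":0,"az":0}
    - {"grip":8.5,"tx":3.65,"ty":-1.32,"tz":0,"ax":0,"ay":0,"az":0}
    - {"grip":8.5,"tx":0,"ty":0,"tz":0,"ax":0,"ay":0,"az":6}
    - {"grip":8.5,"tx":0,"ty":0,"tz":0,"ax":0,"ay":0,"az":6}
    - {"grip":8.5,"tx":0,"ty":0,"tz":0,"ax":0,"ay":0,"az":6}
    - {"grip":8.5,"tx":0,"ty":0,"tz":0,"ax":0,"ay":0,"az":6}
    - {"grip":8.5,"tx":0,"ty":0,"tz":0,"ax":0,"ay":0,"az":5.9}

```text
time: 1.43
tool_pos: [491.6, -354.9, 230.6]
tcp_rot: [-180.0, 0.1, -17.5]
ft_force: [0.6, -0.3, -0.8]
finger_gap: 84.7
```

```bash
python3 -c "
from h import *
delta([524.6,-334.3,100],-17.2)"
```

```text
t 1.43 pos [ 491.6 -354.9  230.6] rpy [-1.7998e+02  6.0000e-02 -1.7470e+01] F [ 0.6 -0.3 -0.8] gap 84.7
shift cm [ 2.54 -2.95 13.06] rotvec [-0.02  0.06 -0.27]
```

Request:
step_arm:
  plan:
    - {"grip":8.5,"tx":2.54,"ty":-2.95,"tz":0,"ax":0,"ay":0,"az":-0.2}
    - {"grip":6,"tx":0,"ty":0,"tz":3.3,"ax":0,"ay":0,"az":0}
    - {"grip":6,"tx":0,"ty":0,"tz":3.3,"ax":0,"ay":0,"az":0}
    - {"grip":6,"tx":0,"ty":0,"tz":3.3,"ax":0,"ay":0,"az":0}
    - {"grip":6,"tx":0,"ty":0,"tz":2,"ax":0,"ay":0,"az":0}
    - {"grip":6,"tx":0,"ty":0,"tz":0,"ax":0,"ay":0,"az":0}

```text
time: 1.93
tool_pos: [521.1, -331.8, 105.2]
tcp_rot: [-179.8, 0.6, -17.0]
ft_force: [-0.6, 0.7, -0.9]
finger_gap: 59.9
```

Run:
```python
from h import *
delta([524.6,-334.3,47],-17.2)
for n in("scene","top"): cv2.imwrite(f"pics/{n}1.png",snapshot(n)[:,:,::-1])
crop("pics/scene1.png",400,120,500,250,4,"pics/b1.png")
crop("pics/top1.png",430,195,530,320,4,"pics/b2.png")
```

```text
t 1.93 pos [ 521.1 -331.8  105.2] rpy [-179.78    0.6   -16.98] F [-0.6  0.7 -0.9] gap 59.9
shift cm [0.47 0.16 5.82] rotvec [-0.22  0.6   0.22]
```

View pics/b1.png

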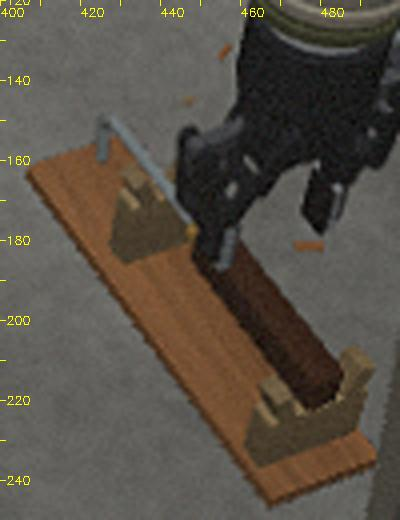

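View pics/b2.png

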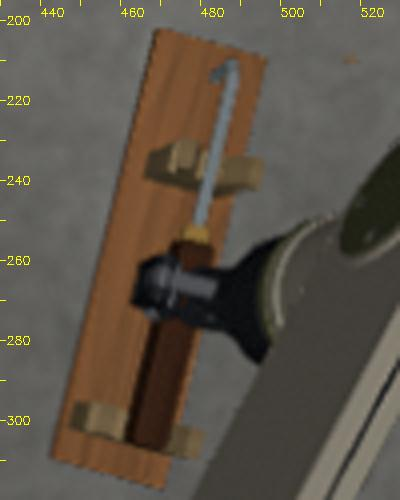

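The open fingers straddle the handle, at top (473,268), with the rod and notches clear. I'll descend and grip.

Request:
step_arm:
  plan:
    - {"grip":6,"tx":0.4,"ty":0.15,"tz":2.9,"ax":-0.2,"ay":0.5,"az":0.2}
    - {"grip":6,"tx":0,"ty":0,"tz":2.9,"ax":0,"ay":0,"az":0}
    - {"grip":6,"tx":0,"ty":0,"tz":0,"ax":0,"ay":0,"az":0}
    - {"grip":6,"tx":0,"ty":0,"tz":0,"ax":0,"ay":0,"az":0}

```text
time: 2.37
tool_pos: [528.0, -337.3, 54.9]
tcp_rot: [179.8, -0.4, -17.2]
ft_force: [0.6, -0.2, 0.5]
finger_gap: 60.0
```

Run:
```python
from h import *
delta([524.6,-334.3,47],-17.2)
```

```text
t 2.37 pos [ 528.  -337.3   54.9] rpy [179.83  -0.42 -17.19] F [ 0.6 -0.2  0.5] gap 60.0
shift cm [-0.42 -0.18  0.78] rotvec [ 0.17 -0.42  0.  ]
```

Request:
step_arm:
  plan:
    - {"grip":6,"tx":-0.3,"ty":-0.15,"tz":0.7,"ax":0.2,"ay":-0.4,"az":0}
    - {"grip":6,"tx":0,"ty":0,"tz":0,"ax":0,"ay":0,"az":0}
    - {"grip":6,"tx":0,"ty":0,"tz":0,"ax":0,"ay":0,"az":0}
    - {"grip":6,"tx":0,"ty":0,"tz":0,"ax":0,"ay":0,"az":0}

```text
time: 2.7
tool_pos: [526.7, -335.7, 48.9]
tcp_rot: [180.0, -0.2, -17.2]
ft_force: [-0.2, 0.6, -0.3]
finger_gap: 59.9
```

Run:
```python
from h import *
delta([524.6,-334.3,47],-17.2)
```

```text
t 2.7 pos [ 526.7 -335.7   48.9] rpy [179.96  -0.22 -17.19] F [-0.2  0.6 -0.3] gap 59.9
shift cm [-0.25 -0.07  0.19] rotvec [ 0.04 -0.22  0.01]
```

Request:
step_arm:
  plan:
    - {"grip":3.5,"tx":0,"ty":-0.05,"tz":0.1,"ax":0,"ay":-0.2,"az":0}
    - {"grip":2.8,"tx":0,"ty":0,"tz":0,"ax":0,"ay":0,"az":0}
    - {"grip":2.8,"tx":0,"ty":0,"tz":0,"ax":0,"ay":0,"az":0}
    - {"grip":1.8,"tx":0,"ty":0,"tz":0,"ax":0,"ay":0,"az":0}
    - {"grip":1.8,"tx":0,"ty":0,"tz":0,"ax":0,"ay":0,"az":0}
    - {"grip":1.8,"tx":0,"ty":0,"tz":0,"ax":0,"ay":0,"az":0}
  newtons: 50

```text
time: 3.2
tool_pos: [526.3, -334.7, 46.5]
tcp_rot: [180.0, 0.1, -17.2]
ft_force: [0.3, 0.9, 2.9]
finger_gap: 21.2
```

Run:
```python
from h import *
delta([524.6,-334.3,47],-17.2)
for n in("scene","top"): cv2.imwrite(f"pics/{n}2.png",snapshot(n)[:,:,::-1])
crop("pics/scene2.png",400,120,500,250,4,"pics/b1.png")
```

```text
t 3.2 pos [ 526.3 -334.7   46.5] rpy [ 1.800e+02  7.000e-02 -1.719e+01] F [0.3 0.9 2.9] gap 21.2
shift cm [-0.18  0.01 -0.05] rotvec [0.   0.07 0.01]
```

View pics/b1.png

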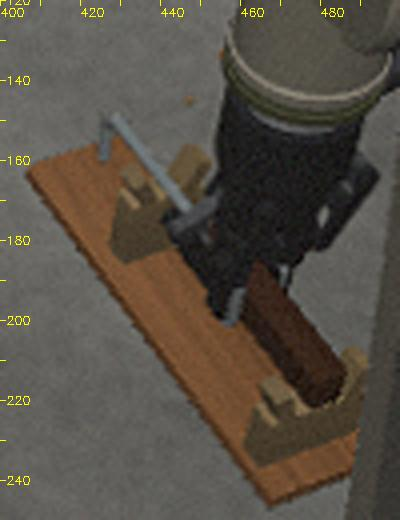

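Request:
step_arm:
  plan:
    - {"grip":1.8,"tx":0,"ty":0,"tz":-1,"ax":0,"ay":0,"az":0}
    - {"grip":1.8,"tx":0,"ty":0,"tz":-2,"ax":0,"ay":0,"az":0}
    - {"grip":1.8,"tx":0,"ty":0,"tz":-2.5,"ax":0,"ay":0,"az":0}
    - {"grip":1.8,"tx":0,"ty":0,"tz":-2.5,"ax":0,"ay":0,"az":0}
    - {"grip":1.8,"tx":0,"ty":0,"tz":-2.5,"ax":0,"ay":0,"az":0}
    - {"grip":1.8,"tx":0,"ty":0,"tz":0,"ax":0,"ay":0,"az":-5}
    - {"grip":1.8,"tx":0,"ty":0,"tz":0,"ax":0,"ay":0,"az":-5.2}
    - {"grip":1.8,"tx":0,"ty":0,"tz":0,"ax":0,"ay":0,"az":-5}

```text
time: 3.97
tool_pos: [526.3, -334.9, 152.4]
tcp_rot: [180.0, 0.1, -1.7]
ft_force: [0.1, 0.5, -1.7]
finger_gap: 21.3
```

Request:
step_arm:
  plan:
    - {"grip":1.8,"tx":-0.2,"ty":-1.8,"tz":0,"ax":0,"ay":0,"az":0}
    - {"grip":1.8,"tx":-0.37,"ty":-3.1,"tz":0,"ax":0,"ay":0,"az":0}
    - {"grip":1.8,"tx":-0.37,"ty":-3.1,"tz":0,"ax":0,"ay":0,"az":0}
    - {"grip":1.8,"tx":-0.37,"ty":-3.1,"tz":0,"ax":0,"ay":0,"az":0}
    - {"grip":1.8,"tx":-0.37,"ty":-3.1,"tz":0,"ax":0,"ay":0,"az":0}
    - {"grip":1.8,"tx":-0.37,"ty":-3.1,"tz":0,"ax":0,"ay":0,"az":0}
    - {"grip":1.8,"tx":-0.37,"ty":-3.1,"tz":0,"ax":0,"ay":0,"az":0}
    - {"grip":1.8,"tx":-0.37,"ty":-3.1,"tz":0,"ax":0,"ay":0,"az":0}

```text
time: 4.63
tool_pos: [505.9, -97.5, 151.7]
tcp_rot: [-180.0, 0.1, -2.0]
ft_force: [0.7, 0.4, -1.1]
finger_gap: 21.5
```

Run:
```python
from h import *
delta([484,161.8,150],-2)
```

```text
t 4.63 pos [505.9 -97.5 151.7] rpy [-1.7997e+02  1.1000e-01 -2.0100e+00] F [ 0.7  0.4 -1.1] gap 21.5
shift cm [ -3.09 -25.84   0.18] rotvec [-0.03  0.11 -0.01]
```

Request:
step_arm:
  plan:
    - {"grip":1.8,"tx":-0.37,"ty":-3.1,"tz":0,"ax":0,"ay":0,"az":0}
    - {"grip":1.8,"tx":-0.37,"ty":-3.1,"tz":0,"ax":0,"ay":0,"az":0}
    - {"grip":1.8,"tx":-0.37,"ty":-3.1,"tz":0,"ax":0,"ay":0,"az":0}
    - {"grip":1.8,"tx":-0.37,"ty":-3.1,"tz":0,"ax":0,"ay":0,"az":0}
    - {"grip":1.8,"tx":-0.37,"ty":-3.1,"tz":0,"ax":0,"ay":0,"az":0}
    - {"grip":1.8,"tx":-0.37,"ty":-3.1,"tz":0,"ax":0,"ay":0,"az":0}
    - {"grip":1.8,"tx":-0.37,"ty":-3.1,"tz":0,"ax":0,"ay":0,"az":0}
    - {"grip":1.8,"tx":-0.2,"ty":-2.2,"tz":0,"ax":0,"ay":0,"az":0}

```text
time: 5.3
tool_pos: [486.1, 143.2, 151.9]
tcp_rot: [-179.9, 0.1, -1.9]
ft_force: [0.6, -0.1, -1.2]
finger_gap: 21.6
```

Request:
step_arm:
  plan:
    - {"grip":1.8,"tx":0,"ty":0,"tz":1.5,"ax":0,"ay":0,"az":0}
    - {"grip":1.8,"tx":0,"ty":0,"tz":1.7,"ax":0,"ay":0,"az":0}
    - {"grip":1.8,"tx":0,"ty":0,"tz":0,"ax":0,"ay":0,"az":0}
    - {"grip":1.8,"tx":0,"ty":0,"tz":0,"ax":0,"ay":0,"az":0}

```text
time: 5.63
tool_pos: [485.7, 140.7, 118.8]
tcp_rot: [180.0, 0.3, -2.0]
ft_force: [0.0, 0.7, -1.4]
finger_gap: 21.4
```

Run:
```python
from h import *
delta([484,161.8,118],-2)
for n in("scene","top"): cv2.imwrite(f"pics/{n}3.png",snapshot(n)[:,:,::-1])
crop("pics/scene3.png",150,170,400,340,3,"pics/c1.png")
crop("pics/top3.png",210,150,360,330,3,"pics/c2.png")
```

```text
t 5.63 pos [485.7 140.7 118.8] rpy [179.98   0.27  -1.98] F [ 0.   0.7 -1.4] gap 21.4
shift cm [-0.24 -2.1   0.08] rotvec [0.02 0.27 0.02]
```

View pics/c1.png

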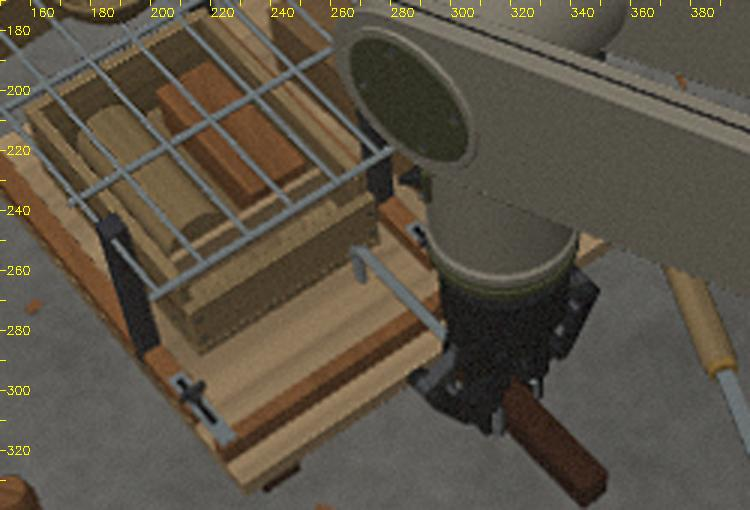

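View pics/c2.png

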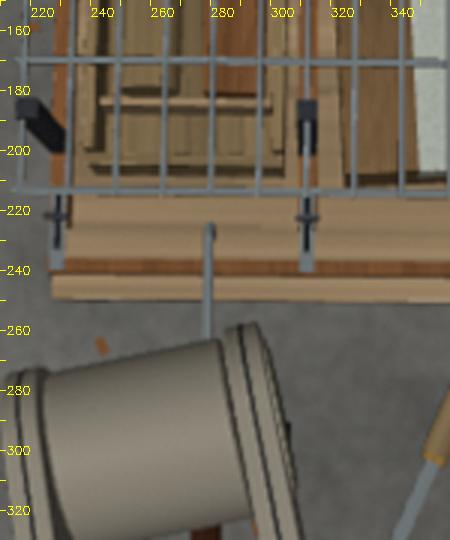

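Run:
```python
from h import *
np.set_printoptions(precision=1,suppress=True)
print(tri((150+355/3,170+250/3),(210+209/3,150+223/3)))
print(onz("top",(280,224),141)); s=sense()
p=s["tool_pos"]; print("pred bend top",p+[160,-5.6,22.7])
# tooth tip: intersect scene ray with plane y through hook
o,v=ray("scene",(150+361/3,170+281/3)); t=(135.5-o[1])/v[1]; print(o+t*v)
```

```text
(array([648.8, 133. , 123.6]), np.float64(2.0136544148590256))
[647.8 131.7 141. ]
pred bend top [647.3 135.1 143.2]
[640.5 135.5  98.4]
```

Request:
step_arm:
  plan:
    - {"grip":1.8,"tx":0,"ty":-2.2,"tz":0,"ax":0,"ay":-0.2,"az":0}
    - {"grip":1.8,"tx":2,"ty":0,"tz":0,"ax":0,"ay":0,"az":0}
    - {"grip":1.8,"tx":2,"ty":0,"tz":0,"ax":0,"ay":0,"az":0}
    - {"grip":1.8,"tx":2,"ty":0,"tz":0,"ax":0,"ay":0,"az":0}
    - {"grip":1.8,"tx":2,"ty":0,"tz":0,"ax":0,"ay":0,"az":0}
    - {"grip":1.8,"tx":1,"ty":0,"tz":0,"ax":0,"ay":0,"az":0}
    - {"grip":1.8,"tx":0,"ty":0,"tz":0,"ax":0,"ay":0,"az":0}
    - {"grip":1.8,"tx":0,"ty":0,"tz":0,"ax":0,"ay":0,"az":0}

```text
time: 6.4
tool_pos: [578.3, 159.4, 120.0]
tcp_rot: [-180.0, 0.2, -2.0]
ft_force: [0.7, 1.3, -1.7]
finger_gap: 21.3
```

Run:
```python
from h import *
delta([574,159,118],-2)
for n in("scene","top"): cv2.imwrite(f"pics/{n}4.png",snapshot(n)[:,:,::-1])
crop("pics/scene4.png",150,170,300,320,4,"pics/c1.png")
crop("pics/top4.png",220,170,330,270,6,"pics/c2.png")
```

```text
t 6.4 pos [578.3 159.4 120. ] rpy [-179.96    0.25   -2.05] F [ 0.7  1.3 -1.7] gap 21.3
shift cm [-0.43  0.06  0.21] rotvec [-0.04  0.25 -0.05]
```

View pics/c1.png

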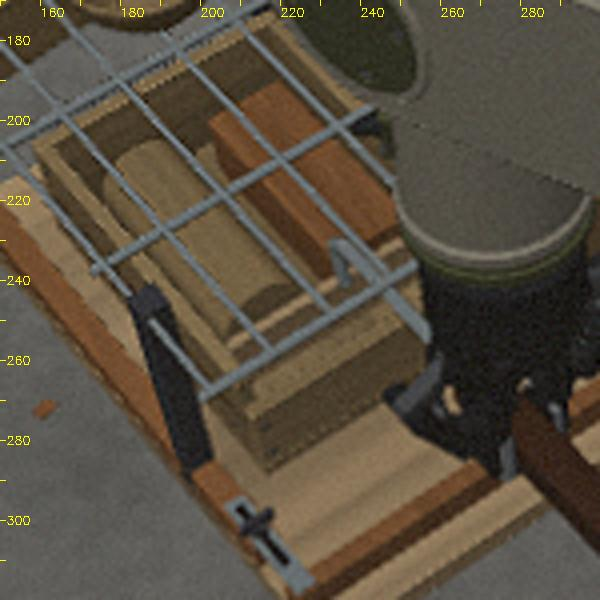

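View pics/c2.png

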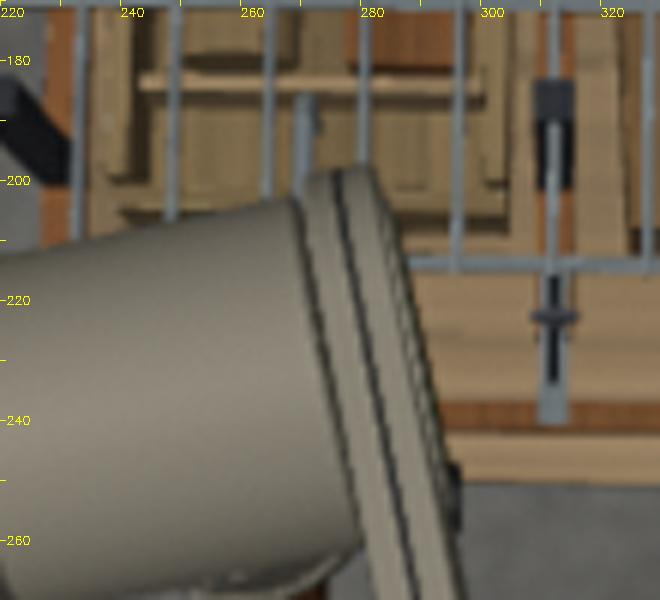

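Run:
```python
from h import *
np.set_printoptions(precision=1,suppress=True)
print(onz("top",(270.5,190),141),onz("top",(270.5,186),143))
```

```text
[727.3 152.  141. ] [736.2 151.6 143. ]
```

Request:
step_arm:
  plan:
    - {"grip":1.8,"tx":-0.2,"ty":0,"tz":1.1,"ax":0,"ay":0,"az":0}
    - {"grip":1.8,"tx":0,"ty":0,"tz":1.1,"ax":0,"ay":0,"az":0}
    - {"grip":1.8,"tx":0,"ty":0,"tz":0.6,"ax":0,"ay":0,"az":0}
    - {"grip":1.8,"tx":0,"ty":0,"tz":0,"ax":0,"ay":0,"az":0}

```text
time: 6.83
tool_pos: [573.1, 159.6, 88.0]
tcp_rot: [180.0, 0.6, -2.0]
ft_force: [0.1, 1.1, -2.1]
finger_gap: 21.5
```

Request:
step_arm:
  plan:
    - {"grip":1.8,"tx":0,"ty":0,"tz":0.6,"ax":0,"ay":-0.3,"az":0}
    - {"grip":1.8,"tx":0,"ty":0,"tz":0.5,"ax":0,"ay":0,"az":0}
    - {"grip":1.8,"tx":0,"ty":0,"tz":0,"ax":0,"ay":0,"az":0}
    - {"grip":1.8,"tx":0,"ty":0,"tz":0,"ax":0,"ay":0,"az":0}

```text
time: 7.17
tool_pos: [575.2, 159.8, 79.7]
tcp_rot: [-180.0, 0.6, -2.0]
ft_force: [0.6, -0.9, -1.9]
finger_gap: 21.5
```

Run:
```python
from h import *
delta([574,159,76.5],-2)
for n in("scene",): cv2.imwrite(f"pics/{n}5.png",snapshot(n)[:,:,::-1])
crop("pics/scene5.png",150,170,300,320,4,"pics/c1.png")
```

```text
t 7.17 pos [575.2 159.8  79.7] rpy [-179.98    0.64   -1.99] F [ 0.6 -0.9 -1.9] gap 21.5
shift cm [-0.11  0.09  0.32] rotvec [-0.02  0.64  0.01]
```

View pics/c1.png

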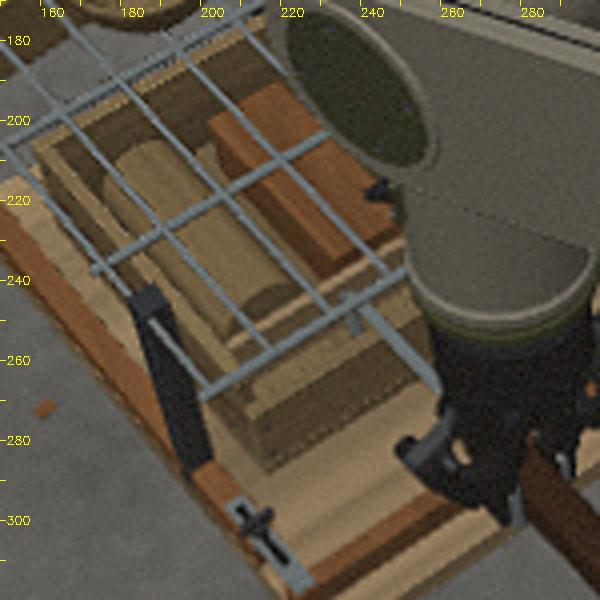

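Request:
step_arm:
  plan:
    - {"grip":1.8,"tx":-0.5,"ty":0,"tz":0.3,"ax":0,"ay":0.5,"az":0}
    - {"grip":1.8,"tx":-0.3,"ty":0,"tz":0,"ax":0,"ay":0,"az":0}
    - {"grip":1.8,"tx":-0.2,"ty":0,"tz":0,"ax":0,"ay":0,"az":0}
    - {"grip":1.8,"tx":0,"ty":0,"tz":0,"ax":0,"ay":0,"az":0}

```text
time: 7.55
tool_pos: [564.7, 160.3, 77.2]
tcp_rot: [-180.0, 0.1, -2.0]
ft_force: [-0.4, -0.3, -1.9]
finger_gap: 21.4
```

Request:
step_arm:
  plan:
    - {"grip":1.8,"tx":-0.15,"ty":0,"tz":0,"ax":0,"ay":0,"az":0}
    - {"grip":1.8,"tx":-0.15,"ty":0,"tz":0,"ax":0,"ay":0,"az":0}
    - {"grip":1.8,"tx":-0.15,"ty":0,"tz":0,"ax":0,"ay":0,"az":0}

```text
time: 7.8
tool_pos: [560.9, 160.4, 77.4]
tcp_rot: [-180.0, 0.1, -2.0]
ft_force: [-0.2, 1.8, -1.4]
finger_gap: 21.6
```

Request:
step_arm:
  plan:
    - {"grip":1.8,"tx":-0.15,"ty":0,"tz":0,"ax":0,"ay":0,"az":0}
    - {"grip":1.8,"tx":-0.15,"ty":0,"tz":0,"ax":0,"ay":0,"az":0}

```text
time: 7.97
tool_pos: [558.6, 160.5, 77.5]
tcp_rot: [-180.0, -0.0, -2.0]
ft_force: [5.4, -0.3, -4.3]
finger_gap: 21.6
```

Request:
step_arm:
  plan:
    - {"grip":1.8,"tx":-0.1,"ty":0,"tz":0,"ax":0,"ay":0,"az":0}
    - {"grip":1.8,"tx":-0.1,"ty":0,"tz":0,"ax":0,"ay":0,"az":0}

```text
time: 8.13
tool_pos: [556.4, 160.5, 77.4]
tcp_rot: [-180.0, 0.0, -2.0]
ft_force: [4.9, -0.6, -3.2]
finger_gap: 21.7
```

Request:
step_arm:
  plan:
    - {"grip":1.8,"tx":-0.1,"ty":0,"tz":0,"ax":0,"ay":0,"az":0}
    - {"grip":1.8,"tx":-0.1,"ty":0,"tz":0,"ax":0,"ay":0,"az":0}

```text
time: 8.3
tool_pos: [554.2, 160.6, 77.4]
tcp_rot: [-180.0, 0.1, -2.0]
ft_force: [4.3, 0.4, -3.7]
finger_gap: 21.3
```

Request:
step_arm:
  plan:
    - {"grip":1.8,"tx":-0.15,"ty":0,"tz":0,"ax":0,"ay":0,"az":0}
    - {"grip":1.8,"tx":-0.15,"ty":0,"tz":0,"ax":0,"ay":0,"az":0}
    - {"grip":1.8,"tx":-0.15,"ty":0,"tz":0,"ax":0,"ay":0,"az":0}
    - {"grip":1.8,"tx":-0.15,"ty":0,"tz":0,"ax":0,"ay":0,"az":0}
    - {"grip":1.8,"tx":-0.15,"ty":0,"tz":0,"ax":0,"ay":0,"az":0}
    - {"grip":1.8,"tx":-0.15,"ty":0,"tz":0,"ax":0,"ay":0,"az":0}
    - {"grip":1.8,"tx":-0.15,"ty":0,"tz":0,"ax":0,"ay":0,"az":0}
    - {"grip":1.8,"tx":-0.15,"ty":0,"tz":0,"ax":0,"ay":0,"az":0}

```text
time: 8.97
tool_pos: [541.9, 161.1, 77.4]
tcp_rot: [-180.0, 0.1, -2.0]
ft_force: [5.6, -0.8, -3.1]
finger_gap: 21.1
```

Request:
step_arm:
  plan:
    - {"grip":1.8,"tx":-0.15,"ty":0,"tz":0,"ax":0,"ay":0,"az":0}
    - {"grip":1.8,"tx":-0.15,"ty":0,"tz":0,"ax":0,"ay":0,"az":0}
    - {"grip":1.8,"tx":-0.15,"ty":0,"tz":0,"ax":0,"ay":0,"az":0}
    - {"grip":1.8,"tx":-0.15,"ty":0,"tz":0,"ax":0,"ay":0,"az":0}
    - {"grip":1.8,"tx":-0.15,"ty":0,"tz":0,"ax":0,"ay":0,"az":0}
    - {"grip":1.8,"tx":-0.15,"ty":0,"tz":0,"ax":0,"ay":0,"az":0}
    - {"grip":1.8,"tx":-0.15,"ty":0,"tz":0,"ax":0,"ay":0,"az":0}
    - {"grip":1.8,"tx":-0.15,"ty":0,"tz":0,"ax":0,"ay":0,"az":0}

```text
time: 9.63
tool_pos: [529.9, 161.5, 77.4]
tcp_rot: [-180.0, 0.1, -2.0]
ft_force: [4.4, -0.3, -3.3]
finger_gap: 21.8
```

Run:
```python
from h import *
delta([530,160,77.2],-2)
for n in("scene","top"): cv2.imwrite(f"pics/{n}6.png",snapshot(n)[:,:,::-1])
crop("pics/scene6.png",150,190,300,330,4,"pics/c1.png")
crop("pics/top6.png",220,170,330,270,6,"pics/c2.png")
```

```text
t 9.63 pos [529.9 161.5  77.4] rpy [-1.7997e+02  8.0000e-02 -1.9900e+00] F [ 4.4 -0.3 -3.3] gap 21.8
shift cm [0.02 0.15 0.02] rotvec [-0.03  0.08  0.01]
```

View pics/c1.png

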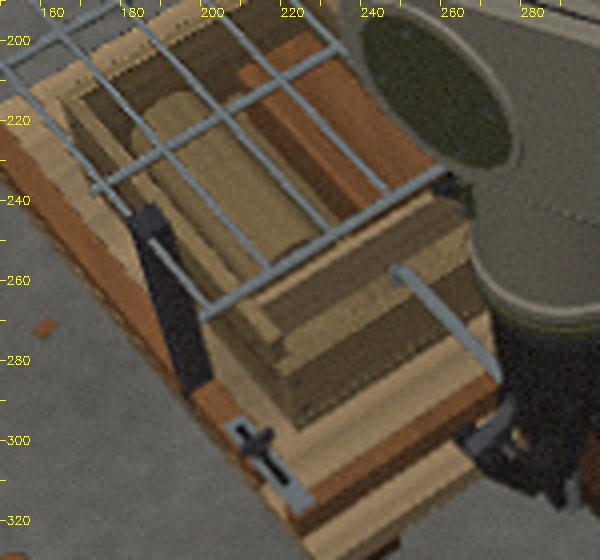

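View pics/c2.png

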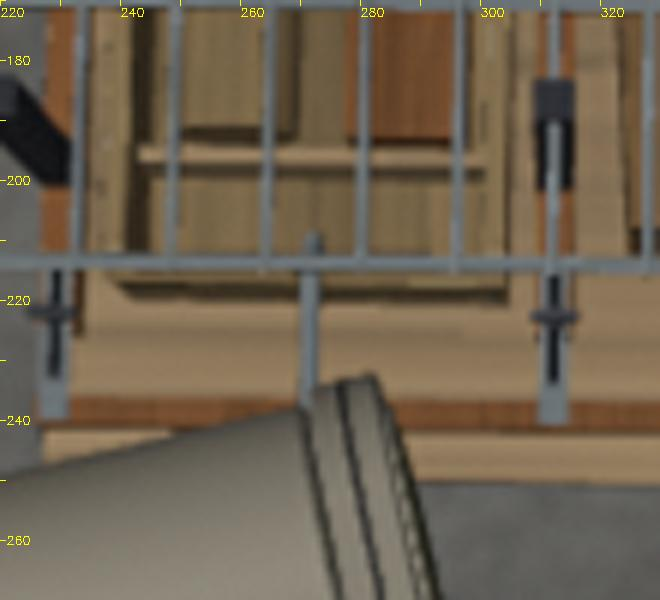

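The crate slides evenly at about 4.5 N. Its front board edge is at y≈217 in top, and the bar's inner face is at y≈236. I'll keep pulling.

Request:
step_arm:
  plan:
    - {"grip":1.8,"tx":-0.15,"ty":0,"tz":0,"ax":0,"ay":0,"az":0}
    - {"grip":1.8,"tx":-0.15,"ty":0,"tz":0,"ax":0,"ay":0,"az":0}
    - {"grip":1.8,"tx":-0.15,"ty":0,"tz":0,"ax":0,"ay":0,"az":0}
    - {"grip":1.8,"tx":-0.15,"ty":0,"tz":0,"ax":0,"ay":0,"az":0}
    - {"grip":1.8,"tx":-0.15,"ty":0,"tz":0,"ax":0,"ay":0,"az":0}
    - {"grip":1.8,"tx":-0.15,"ty":0,"tz":0,"ax":0,"ay":0,"az":0}
    - {"grip":1.8,"tx":-0.15,"ty":0,"tz":0,"ax":0,"ay":0,"az":0}
    - {"grip":1.8,"tx":-0.15,"ty":0,"tz":0,"ax":0,"ay":0,"az":0}

```text
time: 10.4
tool_pos: [517.9, 161.9, 77.4]
tcp_rot: [-180.0, 0.1, -2.0]
ft_force: [5.6, 0.2, -3.1]
finger_gap: 21.4
```

Request:
step_arm:
  plan:
    - {"grip":1.8,"tx":-0.15,"ty":0,"tz":0,"ax":0,"ay":0,"az":0}
    - {"grip":1.8,"tx":-0.15,"ty":0,"tz":0,"ax":0,"ay":0,"az":0}
    - {"grip":1.8,"tx":-0.15,"ty":0,"tz":0,"ax":0,"ay":0,"az":0}
    - {"grip":1.8,"tx":-0.15,"ty":0,"tz":0,"ax":0,"ay":0,"az":0}
    - {"grip":1.8,"tx":-0.15,"ty":0,"tz":0,"ax":0,"ay":0,"az":0}
    - {"grip":1.8,"tx":-0.15,"ty":0,"tz":0,"ax":0,"ay":0,"az":0}
    - {"grip":1.8,"tx":-0.15,"ty":0,"tz":0,"ax":0,"ay":0,"az":0}
    - {"grip":1.8,"tx":-0.15,"ty":0,"tz":0,"ax":0,"ay":0,"az":0}

```text
time: 11.07
tool_pos: [505.9, 162.3, 77.4]
tcp_rot: [-180.0, 0.1, -2.0]
ft_force: [4.2, -0.0, -3.1]
finger_gap: 21.7
```

Run:
```python
from h import *
delta([506,160,77.2],-2)
for n in("scene","top"): cv2.imwrite(f"pics/{n}7.png",snapshot(n)[:,:,::-1])
crop("pics/scene7.png",150,190,300,330,4,"pics/c1.png")
crop("pics/top7.png",220,180,330,270,6,"pics/c2.png")
```

```text
t 11.07 pos [505.9 162.3  77.4] rpy [-1.7997e+02  8.0000e-02 -1.9900e+00] F [ 4.2 -0.  -3.1] gap 21.7
shift cm [0.02 0.23 0.02] rotvec [-0.03  0.08  0.01]
```

View pics/c1.png

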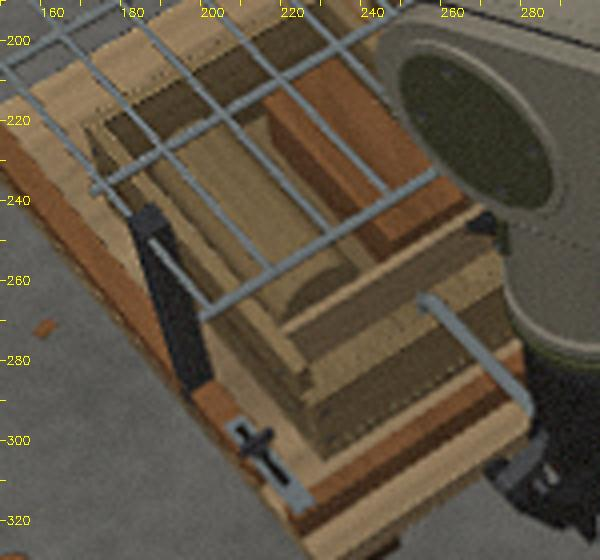

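View pics/c2.png

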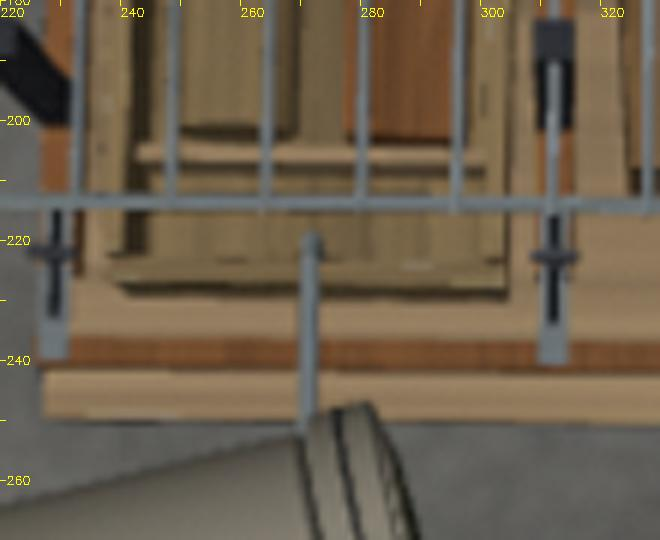

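Request:
step_arm:
  plan:
    - {"grip":1.8,"tx":-0.12,"ty":0,"tz":0,"ax":0,"ay":0,"az":0}
    - {"grip":1.8,"tx":-0.12,"ty":0,"tz":0,"ax":0,"ay":0,"az":0}
    - {"grip":1.8,"tx":-0.12,"ty":0,"tz":0,"ax":0,"ay":0,"az":0}
    - {"grip":1.8,"tx":-0.12,"ty":0,"tz":0,"ax":0,"ay":0,"az":0}
    - {"grip":1.8,"tx":-0.12,"ty":0,"tz":0,"ax":0,"ay":0,"az":0}
    - {"grip":1.8,"tx":-0.12,"ty":0,"tz":0,"ax":0,"ay":0,"az":0}
    - {"grip":1.8,"tx":-0.12,"ty":0,"tz":0,"ax":0,"ay":0,"az":0}

```text
time: 11.75
tool_pos: [497.6, 162.6, 77.4]
tcp_rot: [-180.0, 0.1, -2.0]
ft_force: [5.5, -0.6, -3.2]
finger_gap: 21.5
```

Request:
step_arm:
  plan:
    - {"grip":1.8,"tx":-0.06,"ty":0,"tz":0,"ax":0,"ay":0,"az":0}
    - {"grip":1.8,"tx":-0.06,"ty":0,"tz":0,"ax":0,"ay":0,"az":0}
    - {"grip":1.8,"tx":-0.06,"ty":0,"tz":0,"ax":0,"ay":0,"az":0}
    - {"grip":1.8,"tx":-0.06,"ty":0,"tz":0,"ax":0,"ay":0,"az":0}

```text
time: 12.08
tool_pos: [495.2, 162.7, 77.4]
tcp_rot: [-180.0, 0.1, -2.0]
ft_force: [4.3, 0.9, -2.8]
finger_gap: 21.6
```

Request:
step_arm:
  plan:
    - {"grip":1.8,"tx":-0.06,"ty":0,"tz":0,"ax":0,"ay":0,"az":0}
    - {"grip":1.8,"tx":-0.06,"ty":0,"tz":0,"ax":0,"ay":0,"az":0}
    - {"grip":1.8,"tx":-0.06,"ty":0,"tz":0,"ax":0,"ay":0,"az":0}

```text
time: 12.33
tool_pos: [493.4, 162.7, 77.3]
tcp_rot: [-180.0, 0.1, -2.0]
ft_force: [4.7, -0.4, -2.9]
finger_gap: 21.6
```

Run:
```python
from h import *
delta([506,160,77.2],-2)
for n in("scene","top"): cv2.imwrite(f"pics/{n}8.png",snapshot(n)[:,:,::-1])
crop("pics/scene8.png",190,240,290,330,6,"pics/c1.png")
crop("pics/top8.png",225,210,325,260,7,"pics/c2.png")
```

```text
t 12.33 pos [493.4 162.7  77.3] rpy [-1.7997e+02  9.0000e-02 -1.9900e+00] F [ 4.7 -0.4 -2.9] gap 21.6
shift cm [1.27 0.23 0.01] rotvec [-0.03  0.09  0.01]
```

View pics/c1.png

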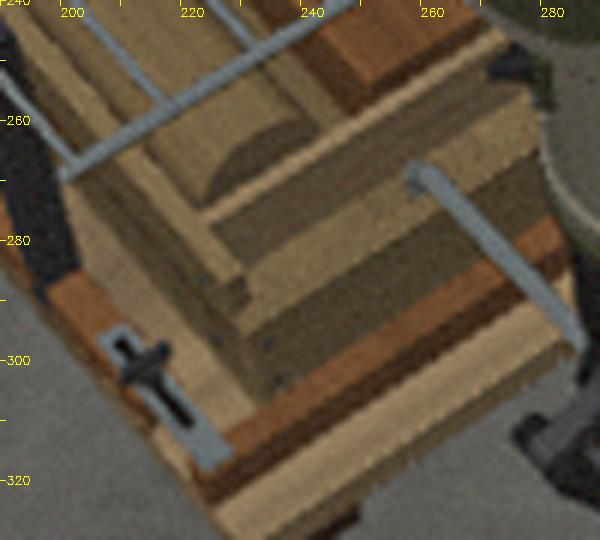

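View pics/c2.png

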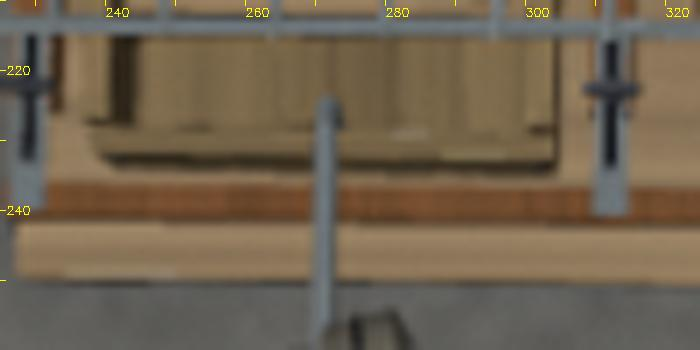

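Request:
step_arm:
  plan:
    - {"grip":1.8,"tx":-0.06,"ty":0,"tz":0,"ax":0,"ay":0,"az":0}
    - {"grip":1.8,"tx":-0.06,"ty":0,"tz":0,"ax":0,"ay":0,"az":0}
    - {"grip":1.8,"tx":-0.05,"ty":0,"tz":0,"ax":0,"ay":0,"az":0}

```text
time: 12.68
tool_pos: [491.7, 162.8, 77.4]
tcp_rot: [-180.0, 0.1, -2.0]
ft_force: [5.6, -0.3, -2.6]
finger_gap: 21.6
```

Request:
step_arm:
  plan:
    - {"grip":1.8,"tx":-0.05,"ty":0,"tz":0,"ax":0,"ay":0,"az":0}
    - {"grip":1.8,"tx":-0.05,"ty":0,"tz":0,"ax":0,"ay":0,"az":0}

```text
time: 12.85
tool_pos: [490.7, 162.9, 77.4]
tcp_rot: [-180.0, 0.1, -2.0]
ft_force: [5.6, -0.4, -3.1]
finger_gap: 21.3
```

Request:
step_arm:
  plan:
    - {"grip":1.8,"tx":-0.05,"ty":0,"tz":0,"ax":0,"ay":0,"az":0}
    - {"grip":1.8,"tx":-0.05,"ty":0,"tz":0,"ax":0,"ay":0,"az":0}

```text
time: 13.02
tool_pos: [489.7, 162.9, 77.4]
tcp_rot: [-180.0, 0.1, -2.0]
ft_force: [4.4, 0.3, -2.9]
finger_gap: 21.8
```

Request:
step_arm:
  plan:
    - {"grip":1.8,"tx":-0.05,"ty":0,"tz":0,"ax":0,"ay":0,"az":0}

```text
time: 13.1
tool_pos: [489.2, 162.9, 77.4]
tcp_rot: [-180.0, 0.1, -2.0]
ft_force: [4.9, 0.7, -3.3]
finger_gap: 21.3
```

Request:
step_arm:
  plan:
    - {"grip":1.8,"tx":-0.05,"ty":0,"tz":0,"ax":0,"ay":0,"az":0}

```text
time: 13.18
tool_pos: [488.7, 162.9, 77.4]
tcp_rot: [-180.0, 0.1, -2.0]
ft_force: [4.0, -0.3, -3.0]
finger_gap: 21.6
```

Request:
step_arm:
  plan:
    - {"grip":1.8,"tx":-0.05,"ty":0,"tz":0,"ax":0,"ay":0,"az":0}

```text
time: 13.27
tool_pos: [488.2, 162.9, 77.4]
tcp_rot: [-180.0, 0.1, -2.0]
ft_force: [4.6, 1.1, -2.6]
finger_gap: 21.3
```

Request:
step_arm:
  plan:
    - {"grip":1.8,"tx":-0.04,"ty":0,"tz":0,"ax":0,"ay":0,"az":0}

```text
time: 13.35
tool_pos: [487.9, 162.9, 77.4]
tcp_rot: [-180.0, 0.1, -2.0]
ft_force: [6.2, -0.6, -3.3]
finger_gap: 21.3
```

Request:
step_arm:
  plan:
    - {"grip":1.8,"tx":-0.04,"ty":0,"tz":0,"ax":0,"ay":0,"az":0}

```text
time: 13.43
tool_pos: [487.8, 162.9, 77.5]
tcp_rot: [-180.0, 0.0, -2.0]
ft_force: [8.0, -0.5, -4.5]
finger_gap: 21.7
```

Request:
step_arm:
  plan:
    - {"grip":1.8,"tx":-0.02,"ty":0,"tz":0,"ax":0,"ay":0,"az":0}

```text
time: 13.52
tool_pos: [487.8, 162.9, 77.5]
tcp_rot: [-180.0, 0.0, -2.0]
ft_force: [10.0, -0.9, -5.0]
finger_gap: 21.2
```

Run:
```python
from h import *
delta([506,160,77.2],-2)
for n in("scene","top"): cv2.imwrite(f"pics/{n}9.png",snapshot(n)[:,:,::-1])
print(sense()["wrist_torque"])
crop("pics/scene9.png",190,240,290,330,6,"pics/c1.png")
crop("pics/top9.png",225,210,325,260,7,"pics/c2.png")
```

```text
t 13.52 pos [487.8 162.9  77.5] rpy [-1.7997e+02  1.0000e-02 -1.9900e+00] F [10.  -0.9 -5. ] gap 21.2
shift cm [1.83 0.23 0.03] rotvec [-0.03  0.01  0.01]
[ 0.00735648 -1.05524789  0.00710339]
```

View pics/c1.png

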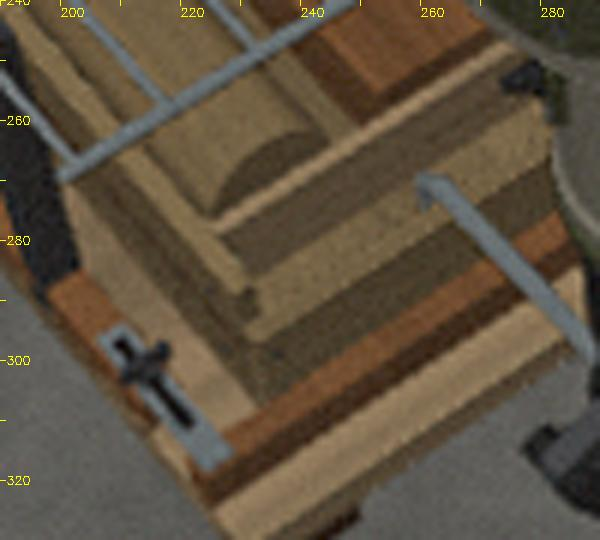

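View pics/c2.png

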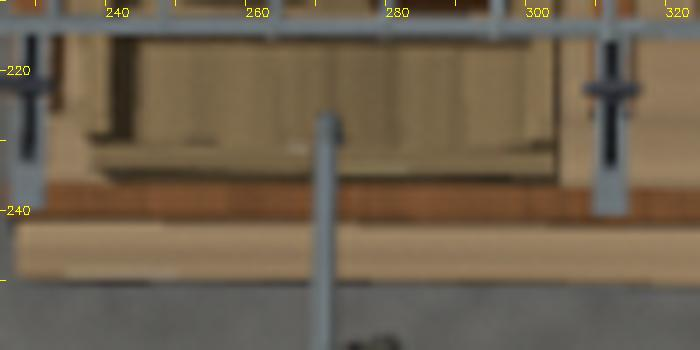

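Both corners look to be against the bar at 10 N. To confirm it's square, I'll slacken and tug gently on each side in turn.

Request:
step_arm:
  plan:
    - {"grip":1.8,"tx":0.25,"ty":0,"tz":0,"ax":0,"ay":0,"az":0}
    - {"grip":1.8,"tx":0.35,"ty":0,"tz":0,"ax":0,"ay":0,"az":0}
    - {"grip":1.8,"tx":0,"ty":-1.5,"tz":0,"ax":0,"ay":0,"az":0}
    - {"grip":1.8,"tx":0,"ty":-1.5,"tz":0,"ax":0,"ay":0,"az":0}
    - {"grip":1.8,"tx":0,"ty":-1.5,"tz":0,"ax":0,"ay":0,"az":0}
    - {"grip":1.8,"tx":0,"ty":0,"tz":0,"ax":0,"ay":0,"az":0}
    - {"grip":1.8,"tx":-0.2,"ty":0,"tz":0,"ax":0,"ay":0,"az":0}
    - {"grip":1.8,"tx":-0.15,"ty":0,"tz":0,"ax":0,"ay":0,"az":0}

```text
time: 14.28
tool_pos: [490.5, 207.4, 76.9]
tcp_rot: [180.0, 0.2, -2.0]
ft_force: [0.4, -0.3, -1.7]
finger_gap: 21.3
```

Request:
step_arm:
  plan:
    - {"grip":1.8,"tx":-0.06,"ty":0,"tz":0,"ax":0,"ay":0,"az":0}
    - {"grip":1.8,"tx":-0.05,"ty":0,"tz":0,"ax":0,"ay":0,"az":0}

```text
time: 14.45
tool_pos: [490.1, 207.3, 77.2]
tcp_rot: [-180.0, 0.1, -2.0]
ft_force: [2.6, 0.4, -4.1]
finger_gap: 21.4
```

Request:
step_arm:
  plan:
    - {"grip":1.8,"tx":-0.04,"ty":0,"tz":0,"ax":0,"ay":0,"az":0}

```text
time: 14.53
tool_pos: [490.0, 207.4, 77.4]
tcp_rot: [-180.0, 0.1, -2.0]
ft_force: [4.6, -0.4, -5.2]
finger_gap: 21.3
```

Request:
step_arm:
  plan:
    - {"grip":1.8,"tx":-0.03,"ty":0,"tz":0,"ax":0,"ay":0,"az":0}

```text
time: 14.62
tool_pos: [489.8, 207.4, 77.4]
tcp_rot: [-180.0, 0.0, -2.0]
ft_force: [4.3, -1.2, -5.0]
finger_gap: 21.3
```

Request:
step_arm:
  plan:
    - {"grip":1.8,"tx":-0.03,"ty":0,"tz":0,"ax":0,"ay":0,"az":0}

```text
time: 14.7
tool_pos: [489.5, 207.5, 77.4]
tcp_rot: [-180.0, 0.0, -2.0]
ft_force: [5.7, -0.0, -5.0]
finger_gap: 21.3
```

Request:
step_arm:
  plan:
    - {"grip":1.8,"tx":-0.03,"ty":0,"tz":0,"ax":0,"ay":0,"az":0}

```text
time: 14.78
tool_pos: [489.2, 207.6, 77.4]
tcp_rot: [-180.0, 0.1, -2.0]
ft_force: [5.3, -0.6, -5.2]
finger_gap: 21.2
```

Request:
step_arm:
  plan:
    - {"grip":1.8,"tx":-0.03,"ty":0,"tz":0,"ax":0,"ay":0,"az":0}

```text
time: 14.87
tool_pos: [489.1, 207.6, 77.4]
tcp_rot: [-180.0, 0.0, -2.0]
ft_force: [7.2, 0.2, -4.6]
finger_gap: 21.3
```

Request:
step_arm:
  plan:
    - {"grip":1.8,"tx":-0.03,"ty":0,"tz":0,"ax":0,"ay":0,"az":0}

```text
time: 14.95
tool_pos: [489.1, 207.6, 77.5]
tcp_rot: [-180.0, -0.0, -2.0]
ft_force: [8.9, -2.3, -7.0]
finger_gap: 21.0
```

Request:
step_arm:
  plan:
    - {"grip":1.8,"tx":-0.02,"ty":0,"tz":0,"ax":0,"ay":0,"az":0}

```text
time: 15.03
tool_pos: [489.0, 207.6, 77.5]
tcp_rot: [-180.0, -0.0, -2.0]
ft_force: [9.5, -1.4, -6.7]
finger_gap: 21.1
```

Request:
step_arm:
  plan:
    - {"grip":1.8,"tx":0.25,"ty":0,"tz":0,"ax":0,"ay":0,"az":0}
    - {"grip":1.8,"tx":0.45,"ty":0,"tz":0,"ax":0,"ay":0,"az":0}
    - {"grip":1.8,"tx":0,"ty":2.2,"tz":0,"ax":0,"ay":0,"az":0}
    - {"grip":1.8,"tx":0,"ty":2.2,"tz":0,"ax":0,"ay":0,"az":0}
    - {"grip":1.8,"tx":0,"ty":2.3,"tz":0,"ax":0,"ay":0,"az":0}
    - {"grip":1.8,"tx":0,"ty":2.3,"tz":0,"ax":0,"ay":0,"az":0}
    - {"grip":1.8,"tx":-0.2,"ty":0,"tz":0,"ax":0,"ay":0,"az":0}
    - {"grip":1.8,"tx":-0.15,"ty":0,"tz":0,"ax":0,"ay":0,"az":0}

```text
time: 15.7
tool_pos: [488.3, 117.0, 77.4]
tcp_rot: [-180.0, 0.1, -2.1]
ft_force: [-0.3, 0.4, -0.6]
finger_gap: 21.2
```

Request:
step_arm:
  plan:
    - {"grip":1.8,"tx":-0.1,"ty":0,"tz":0,"ax":0,"ay":0,"az":0}
    - {"grip":1.8,"tx":-0.08,"ty":0,"tz":0,"ax":0,"ay":0,"az":0}

```text
time: 15.87
tool_pos: [486.5, 118.6, 77.4]
tcp_rot: [-180.0, 0.1, -2.0]
ft_force: [0.2, -0.7, -1.7]
finger_gap: 21.0
```

Request:
step_arm:
  plan:
    - {"grip":1.8,"tx":-0.05,"ty":0,"tz":0,"ax":0,"ay":0,"az":0}

```text
time: 15.95
tool_pos: [486.0, 118.7, 77.4]
tcp_rot: [-180.0, 0.1, -1.9]
ft_force: [1.0, 1.0, -1.8]
finger_gap: 20.9
```

Request:
step_arm:
  plan:
    - {"grip":1.8,"tx":-0.03,"ty":0,"tz":0,"ax":0,"ay":0,"az":0}

```text
time: 16.03
tool_pos: [486.0, 118.7, 77.4]
tcp_rot: [-180.0, 0.1, -1.9]
ft_force: [1.7, 0.3, -2.0]
finger_gap: 21.1
```

Request:
step_arm:
  plan:
    - {"grip":1.8,"tx":-0.04,"ty":0,"tz":0,"ax":0,"ay":0,"az":0}

```text
time: 16.12
tool_pos: [485.9, 118.6, 77.5]
tcp_rot: [-180.0, 0.0, -1.9]
ft_force: [4.9, 0.6, -3.5]
finger_gap: 21.3
```

Request:
step_arm:
  plan:
    - {"grip":1.8,"tx":-0.03,"ty":0,"tz":0,"ax":0,"ay":0,"az":0}

```text
time: 16.2
tool_pos: [485.8, 118.5, 77.6]
tcp_rot: [-180.0, -0.0, -2.0]
ft_force: [6.2, 1.0, -4.2]
finger_gap: 21.2
```

Request:
step_arm:
  plan:
    - {"grip":1.8,"tx":-0.03,"ty":0,"tz":0,"ax":0,"ay":0,"az":0}

```text
time: 16.28
tool_pos: [485.8, 118.4, 77.7]
tcp_rot: [-179.9, -0.0, -2.0]
ft_force: [7.0, 2.4, -4.8]
finger_gap: 21.5
```

Request:
step_arm:
  plan:
    - {"grip":1.8,"tx":-0.03,"ty":0,"tz":0,"ax":0,"ay":0,"az":0}

```text
time: 16.37
tool_pos: [485.7, 118.4, 77.7]
tcp_rot: [-179.9, -0.1, -2.0]
ft_force: [8.9, 0.9, -5.8]
finger_gap: 21.4
```

Request:
step_arm:
  plan:
    - {"grip":1.8,"tx":0.25,"ty":0,"tz":0,"ax":0,"ay":0,"az":0}
    - {"grip":1.8,"tx":0.6,"ty":0,"tz":0,"ax":0,"ay":0,"az":0}
    - {"grip":1.8,"tx":0.4,"ty":0,"tz":0,"ax":0,"ay":0,"az":0}
    - {"grip":1.8,"tx":0,"ty":0,"tz":0,"ax":0,"ay":0,"az":0}
    - {"grip":1.8,"tx":0,"ty":0,"tz":-1,"ax":0,"ay":0,"az":0}
    - {"grip":1.8,"tx":0,"ty":0,"tz":-1.5,"ax":0,"ay":0,"az":0}
    - {"grip":1.8,"tx":0,"ty":0,"tz":-1.5,"ax":0,"ay":0,"az":0}
    - {"grip":1.8,"tx":0,"ty":0,"tz":-1,"ax":0,"ay":0,"az":0}

```text
time: 17.03
tool_pos: [497.5, 117.7, 129.3]
tcp_rot: [-180.0, 0.0, -2.0]
ft_force: [-0.1, -0.1, -1.0]
finger_gap: 21.4
```

Request:
step_arm:
  plan:
    - {"grip":1.8,"tx":-1.5,"ty":0,"tz":0,"ax":0,"ay":0,"az":0}
    - {"grip":1.8,"tx":-2.5,"ty":0,"tz":-1,"ax":0,"ay":0,"az":0}
    - {"grip":1.8,"tx":-2.5,"ty":0,"tz":-1.5,"ax":0,"ay":0,"az":0}
    - {"grip":1.8,"tx":-1,"ty":0,"tz":0,"ax":0,"ay":0,"az":0}

```text
time: 17.37
tool_pos: [421.0, 120.5, 155.0]
tcp_rot: [-179.9, -0.0, -2.0]
ft_force: [0.0, -0.6, -1.4]
finger_gap: 21.6
```

Run:
```python
from h import *
delta([526.3,-334.7,155],-17.2)
for n in("scene","top"): cv2.imwrite(f"pics/{n}A.png",snapshot(n)[:,:,::-1])
crop("pics/sceneA.png",190,210,320,335,5,"pics/c1.png")
crop("pics/topA.png",225,210,325,260,7,"pics/c2.png")
```

```text
t 17.37 pos [421.  120.5 155. ] rpy [-179.94   -0.     -1.98] F [ 0.  -0.6 -1.4] gap 21.6
shift cm [12.09 45.13 -0.05] rotvec [-0.06  0.   15.22]
```

View pics/c1.png

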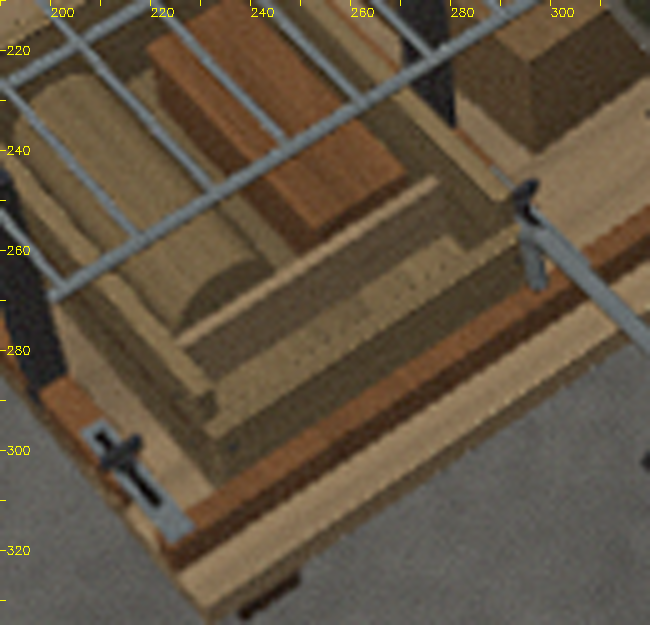

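View pics/c2.png

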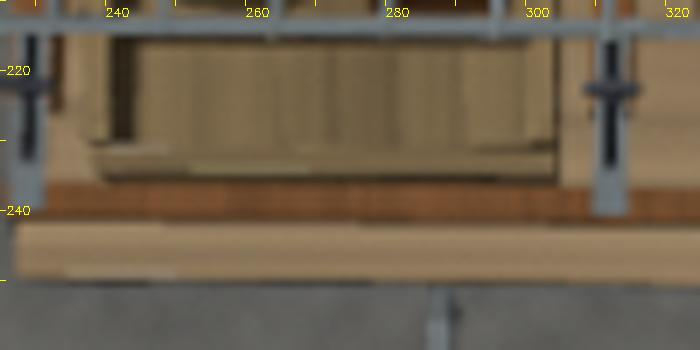

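Request:
step_arm:
  plan:
    - {"grip":1.8,"tx":0,"ty":2,"tz":0,"ax":0,"ay":0,"az":0}
    - {"grip":1.8,"tx":0,"ty":3.1,"tz":0,"ax":0,"ay":0,"az":0}
    - {"grip":1.8,"tx":0,"ty":3.1,"tz":0,"ax":0,"ay":0,"az":0}
    - {"grip":1.8,"tx":0,"ty":3.1,"tz":0,"ax":0,"ay":0,"az":0}
    - {"grip":1.8,"tx":0,"ty":3.1,"tz":0,"ax":0,"ay":0,"az":0}
    - {"grip":1.8,"tx":0,"ty":3.1,"tz":0,"ax":0,"ay":0,"az":0}
    - {"grip":1.8,"tx":0,"ty":3.1,"tz":0,"ax":0,"ay":0,"az":0}
    - {"grip":1.8,"tx":0,"ty":3.1,"tz":0,"ax":0,"ay":0,"az":0}

```text
time: 18.13
tool_pos: [414.0, -118.6, 152.4]
tcp_rot: [-180.0, 0.1, -2.0]
ft_force: [1.4, -0.1, -1.3]
finger_gap: 21.4
```

Request:
step_arm:
  plan:
    - {"grip":1.8,"tx":0,"ty":3.1,"tz":0,"ax":0,"ay":0,"az":0}
    - {"grip":1.8,"tx":1.5,"ty":3.1,"tz":0,"ax":0,"ay":0,"az":0}
    - {"grip":1.8,"tx":2,"ty":3.1,"tz":0,"ax":0,"ay":0,"az":0}
    - {"grip":1.8,"tx":2,"ty":3.1,"tz":0,"ax":0,"ay":0,"az":0}
    - {"grip":1.8,"tx":2,"ty":3.1,"tz":0,"ax":0,"ay":0,"az":0}
    - {"grip":1.8,"tx":2,"ty":3.1,"tz":0,"ax":0,"ay":0,"az":0}
    - {"grip":1.8,"tx":2,"ty":2.8,"tz":0,"ax":0,"ay":0,"az":0}
    - {"grip":1.8,"tx":0.6,"ty":0,"tz":0,"ax":0,"ay":0,"az":0}

```text
time: 18.8
tool_pos: [528.5, -340.1, 150.1]
tcp_rot: [180.0, 0.1, -2.2]
ft_force: [-0.7, 0.1, -1.7]
finger_gap: 21.3
```

Request:
step_arm:
  plan:
    - {"grip":1.8,"tx":0,"ty":0,"tz":0,"ax":0,"ay":0,"az":5}
    - {"grip":1.8,"tx":0,"ty":0,"tz":0,"ax":0,"ay":0,"az":5.2}
    - {"grip":1.8,"tx":0,"ty":0,"tz":0,"ax":0,"ay":0,"az":5}
    - {"grip":1.8,"tx":0,"ty":0,"tz":0,"ax":0,"ay":0,"az":0}
    - {"grip":1.8,"tx":0,"ty":0,"tz":0,"ax":0,"ay":0,"az":0}

```text
time: 19.22
tool_pos: [527.4, -334.9, 151.4]
tcp_rot: [-180.0, 0.1, -17.0]
ft_force: [0.7, -0.3, -1.2]
finger_gap: 21.4
```

Run:
```python
from h import *
delta([526.3,-334.7,120],-17.2)
```

```text
t 19.22 pos [ 527.4 -334.9  151.4] rpy [-1.7999e+02  1.4000e-01 -1.7040e+01] F [ 0.7 -0.3 -1.2] gap 21.4
shift cm [-0.1   0.01  3.14] rotvec [-0.01  0.14  0.16]
```

Request:
step_arm:
  plan:
    - {"grip":1.8,"tx":-0.1,"ty":0,"tz":2,"ax":0,"ay":0,"az":0.15}
    - {"grip":1.8,"tx":0,"ty":0,"tz":2,"ax":0,"ay":0,"az":0}
    - {"grip":1.8,"tx":0,"ty":0,"tz":1.9,"ax":0,"ay":0,"az":0}
    - {"grip":1.8,"tx":0,"ty":0,"tz":0,"ax":0,"ay":0,"az":0}
    - {"grip":1.8,"tx":0,"ty":0,"tz":0,"ax":0,"ay":0,"az":0}

```text
time: 19.63
tool_pos: [525.4, -333.7, 91.7]
tcp_rot: [-179.9, 0.3, -17.2]
ft_force: [0.0, 0.5, -1.7]
finger_gap: 21.3
```

Run:
```python
from h import *
delta([526.3,-334.7,46.5],-17.2)
for n in("scene","top"): cv2.imwrite(f"pics/{n}B.png",snapshot(n)[:,:,::-1])
crop("pics/sceneB.png",400,120,500,250,4,"pics/b1.png")
crop("pics/topB.png",430,195,530,320,4,"pics/b2.png")
cv2.imwrite("pics/b3.png",np.hstack([cv2.imread("pics/b1.png"),cv2.imread("pics/b2.png")]))
```

```text
t 19.63 pos [ 525.4 -333.7   91.7] rpy [-179.94    0.27  -17.23] F [ 0.   0.5 -1.7] gap 21.3
shift cm [0.14 0.07 4.52] rotvec [-0.06  0.27 -0.03]Traceback (most recent call last):
  File "<stdin>", line 6, in <module>
    return _nx.concatenate(arrs, 1, dtype=dtype, casting=casting)
           ~~~~~~~~~~~~~~~^^^^^^^^^^^^^^^^^^^^^^^^^^^^^^^^^^^^^^^
ValueError: all the input array dimensions except for the concatenation axis must match exactly, but along dimension 0, the array at index 0 has size 520 and the array at index 1 has size 500
```

View pics/b1.png

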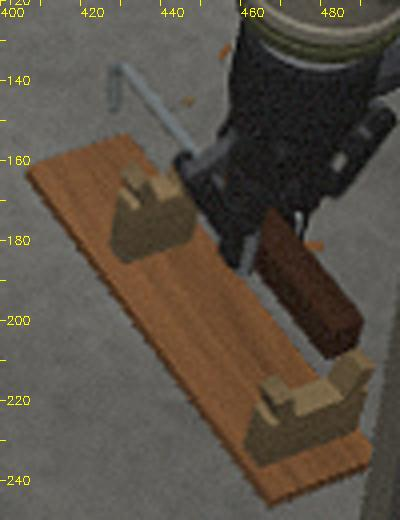

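View pics/b2.png

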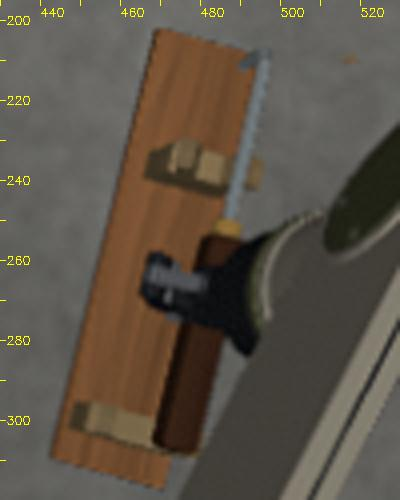

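Run:
```python
from h import *
np.set_printoptions(precision=1,suppress=True)
B=cv2.imread("pics/topB.png")
def cen(y,im):
    r=im[y,474:502].astype(float); w=np.clip(r[:,0]/r[:,2]-.8,0,None)*(r.sum(1)>270); return r.sum(1).astype(int)
for y in(218,225): print(cen(y,B))
s=sense();yaw=np.radians(-17.2);u=np.array([np.cos(yaw),np.sin(yaw),0]);v=np.array([-u[1],u[0],0])
for y,x in((218,494.0),(225,492.2),(240,488.8)):
    P=onz("top",(x,y),91.7+18.7); print((P-s["tool_pos"])@u,(P-s["tool_pos"])@v)
s0=np.array([526.3,-334.7,46.5])
for x,y in [(486.6,220),(485.3,225),(480.6,245)]:
    P=onz("top",(x,y),66); print("rest",(P-s0)@u,(P-s0)@v)
for n,p,z in(("bendB",(430+266/4,195+50/4),112),): print((onz("top",p,z)-s["tool_pos"])@u)
print((onz("top",(430+235/4,195+60/4),69)-s0)@u)
```

```text
[252 253 257 253 236 231 244 243 233 239 233 219 217 225 231 241 243 236
 238 311 350 361 319 298 304 310 310 314]
[252 245 234 237 242 251 242 235 231 224 215 218 234 231 239 233 226 293
 345 351 300 273 278 279 283 292 295 302]
132.9991715664414 -1.8657277845172462
115.37161834702721 -1.5323186725254236
78.12965384544854 -1.9417495732452825
rest 135.24687960623044 -0.3240370985923771
rest 122.15044190207435 -0.06751143406535805
rest 70.46172838666735 -0.33610557462907265
158.9854411818826
160.41586359301115
```

Request:
step_arm:
  plan:
    - {"grip":1.8,"tx":0.14,"ty":0,"tz":1.2,"ax":0,"ay":0.25,"az":0}
    - {"grip":1.8,"tx":0,"ty":0,"tz":1,"ax":0,"ay":0,"az":0}
    - {"grip":1.8,"tx":0,"ty":0,"tz":0,"ax":0,"ay":0,"az":0}
    - {"grip":1.8,"tx":0,"ty":0,"tz":0,"ax":0,"ay":0,"az":0}

```text
time: 20.07
tool_pos: [526.9, -334.3, 69.7]
tcp_rot: [-180.0, -0.0, -17.3]
ft_force: [-1.0, 0.5, -1.2]
finger_gap: 21.4
```

Request:
step_arm:
  plan:
    - {"grip":1.8,"tx":0,"ty":0,"tz":0.6,"ax":0,"ay":0,"az":0}
    - {"grip":1.8,"tx":0,"ty":0,"tz":0.6,"ax":0,"ay":0,"az":0}
    - {"grip":1.8,"tx":0,"ty":0,"tz":0,"ax":0,"ay":0,"az":0}

```text
time: 20.32
tool_pos: [527.0, -334.4, 57.4]
tcp_rot: [-180.0, -0.0, -17.3]
ft_force: [-0.8, 0.1, -1.1]
finger_gap: 21.6
```

Run:
```python
from h import *
delta([526.3,-334.7,46.5],-17.2)
```

```text
t 20.32 pos [ 527.  -334.4   57.4] rpy [-1.7996e+02 -5.0000e-02 -1.7340e+01] F [-0.8  0.1 -1.1] gap 21.6
shift cm [-0.06  0.05  1.09] rotvec [-0.04 -0.05 -0.14]
```

Request:
step_arm:
  plan:
    - {"grip":1.8,"tx":0,"ty":0,"tz":0.4,"ax":0,"ay":0,"az":-0.1}
    - {"grip":1.8,"tx":0,"ty":0,"tz":0.4,"ax":0,"ay":0,"az":0}
    - {"grip":1.8,"tx":0,"ty":0,"tz":0,"ax":0,"ay":0,"az":0}

```text
time: 20.57
tool_pos: [527.2, -334.5, 49.9]
tcp_rot: [-180.0, -0.1, -17.2]
ft_force: [-0.5, 0.2, -1.8]
finger_gap: 21.7
```

Request:
step_arm:
  plan:
    - {"grip":1.8,"tx":0,"ty":0,"tz":0.15,"ax":0,"ay":0,"az":0}
    - {"grip":1.8,"tx":0,"ty":0,"tz":0.1,"ax":0,"ay":0,"az":0}

```text
time: 20.73
tool_pos: [527.8, -335.0, 48.5]
tcp_rot: [180.0, -0.2, -17.2]
ft_force: [0.4, -0.0, -1.6]
finger_gap: 21.3
```

Request:
step_arm:
  plan:
    - {"grip":1.8,"tx":-0.05,"ty":0,"tz":0.1,"ax":0,"ay":-0.15,"az":0}
    - {"grip":1.8,"tx":0,"ty":0,"tz":0,"ax":0,"ay":0,"az":0}

```text
time: 20.9
tool_pos: [527.2, -334.7, 47.4]
tcp_rot: [-180.0, 0.0, -17.2]
ft_force: [-0.4, 0.0, -2.4]
finger_gap: 21.3
```

Request:
step_arm:
  plan:
    - {"grip":1.8,"tx":0,"ty":0,"tz":0.08,"ax":0,"ay":0,"az":0}
    - {"grip":1.8,"tx":0,"ty":0,"tz":0,"ax":0,"ay":0,"az":0}

```text
time: 21.07
tool_pos: [527.3, -334.8, 46.7]
tcp_rot: [180.0, -0.0, -17.2]
ft_force: [0.1, -0.0, -1.3]
finger_gap: 21.3
```

Request:
step_arm:
  plan:
    - {"grip":1.8,"tx":0,"ty":0,"tz":0.06,"ax":0,"ay":0,"az":0}
    - {"grip":1.8,"tx":0,"ty":0,"tz":0,"ax":0,"ay":0,"az":0}

```text
time: 21.23
tool_pos: [527.3, -334.8, 46.6]
tcp_rot: [180.0, -0.0, -17.2]
ft_force: [-2.0, 1.3, 3.1]
finger_gap: 21.2
```

Request:
step_arm:
  plan:
    - {"grip":2.6,"tx":0,"ty":0,"tz":0,"ax":0,"ay":0,"az":0}
    - {"grip":3.2,"tx":0,"ty":0,"tz":0,"ax":0,"ay":0,"az":0}
    - {"grip":4.5,"tx":0,"ty":0,"tz":0,"ax":0,"ay":0,"az":0}
    - {"grip":6,"tx":0,"ty":0,"tz":0,"ax":0,"ay":0,"az":0}
    - {"grip":6,"tx":0,"ty":0,"tz":0,"ax":0,"ay":0,"az":0}

```text
time: 21.65
tool_pos: [527.3, -334.8, 46.1]
tcp_rot: [180.0, -0.0, -17.2]
ft_force: [0.2, -0.9, -0.0]
finger_gap: 59.8
```

Request:
step_arm:
  plan:
    - {"grip":6,"tx":0,"ty":0,"tz":-1.5,"ax":0,"ay":0,"az":0}
    - {"grip":6,"tx":0,"ty":0,"tz":-3,"ax":0,"ay":0,"az":0}
    - {"grip":6,"tx":0,"ty":0,"tz":-3.5,"ax":0,"ay":0,"az":0}
    - {"grip":6,"tx":0,"ty":0,"tz":-3.5,"ax":0,"ay":0,"az":0}
    - {"grip":6,"tx":0,"ty":0,"tz":-3.5,"ax":0,"ay":0,"az":0}
    - {"grip":6,"tx":-3.5,"ty":2,"tz":-1,"ax":0,"ay":0,"az":0}
    - {"grip":6,"tx":-3.5,"ty":2,"tz":0,"ax":0,"ay":0,"az":0}
    - {"grip":6,"tx":-3.5,"ty":2,"tz":0,"ax":0,"ay":0,"az":0}

```text
time: 22.32
tool_pos: [408.9, -361.5, 207.8]
tcp_rot: [179.9, -0.2, -17.1]
ft_force: [-0.6, -1.3, 0.2]
finger_gap: 59.8
```

Request:
step_arm:
  plan:
    - {"grip":6,"tx":-3,"ty":3,"tz":0,"ax":0,"ay":0,"az":0}
    - {"grip":6,"tx":-3,"ty":3,"tz":0,"ax":0,"ay":0,"az":0}
    - {"grip":6,"tx":0,"ty":3,"tz":0,"ax":0,"ay":0,"az":0}
    - {"grip":6,"tx":0,"ty":0,"tz":0,"ax":0,"ay":0,"az":0}

```text
time: 22.65
tool_pos: [323.3, -431.9, 206.2]
tcp_rot: [179.9, -0.0, -17.5]
ft_force: [1.1, -1.2, 0.3]
finger_gap: 60.1
```

Run:
```python
from h import *
delta([526.3,-334.7,46.5],-17.2)
for n in("scene","top"): cv2.imwrite(f"pics/{n}C.png",snapshot(n)[:,:,::-1])
crop("pics/sceneC.png",400,120,500,250,4,"pics/b1.png")
crop("pics/topC.png",430,195,530,320,4,"pics/b2.png")
crop("pics/topC.png",225,170,325,260,7,"pics/c2.png")
```

```text
t 22.65 pos [ 323.3 -431.9  206.2] rpy [ 1.7986e+02 -1.0000e-02 -1.7500e+01] F [ 1.1 -1.2  0.3] gap 60.1
shift cm [ 16.44 -15.41  15.94] rotvec [ 0.14 -0.01 -0.3 ]
```

View pics/b1.png

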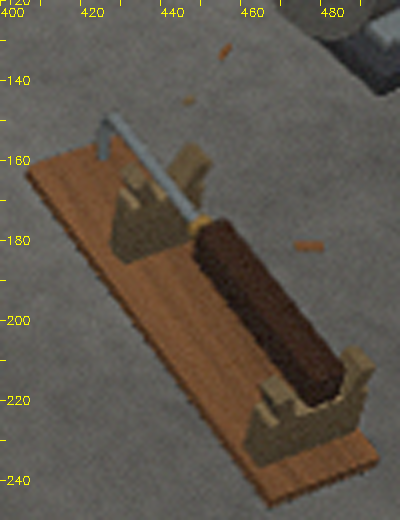

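View pics/b2.png

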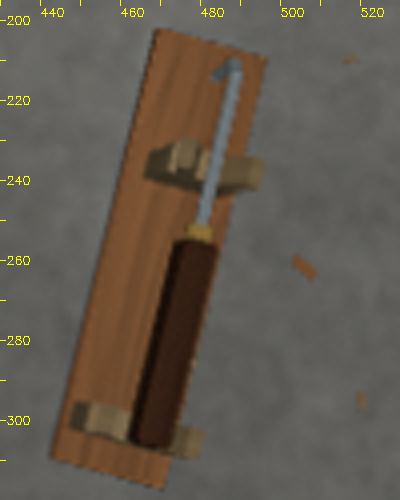

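View pics/c2.png

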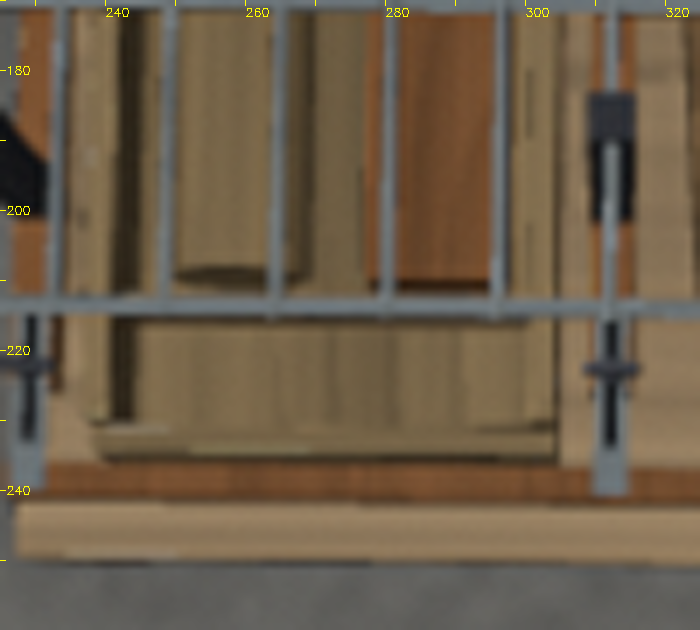

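View pics/sceneC.png

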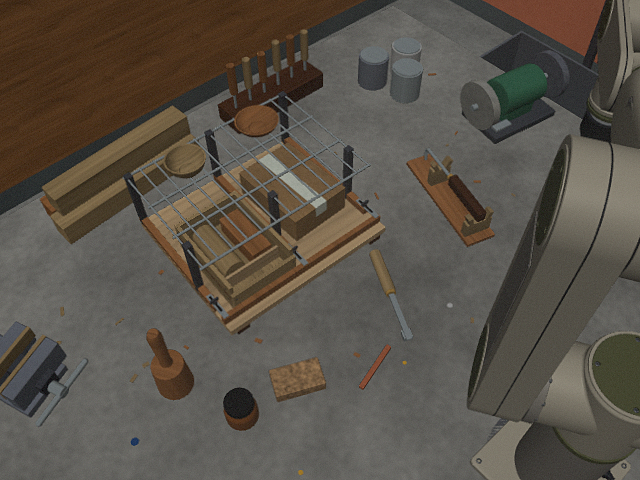

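The hook is back in both notches, with the bend at scene (428,149), the same as at the start. The crate sits along the bar at top (240–303, 236), and nothing else has moved.

Run:
```python
from bench import *
print(hand_in())
```

```text
the job is handed in; nothing more can be done
None
```

The crate is drawn forward against the stop bar, the hook is back in its two notches, and the job was handed in at about 23 s of the 72 s allowed.

**What I did:** I gripped the hook by its handle and lowered the tooth behind the crate's front board at mid-width. I then drew the crate about 71 mm forward, reading about 4–6 N at the wrist while it slid. The stop bar's inner face showed up as a stiff rise to 10 N. To square the crate, I slackened the hook and tugged gently once on each side:
- **Left (+y) side:** it closed by a last 0.7 mm or so, then held firm at 9.5 N.
- **Right (-y) side:** it was already firm, and I stopped at 8.9 N.

I then unhooked, laid the hook back in its rest and moved the arm clear.

**Last checks:**
- **Squareness:** the contact points at the two sides gave a front line at about 2.1°, matching the rack's measured turn of about 2°. In the last pictures the front board lies along the bar.
- **Hook:** it sits in both notches in both views, within about 1 px of where it started. I did not move it to the exact seat along its length.
- **Other objects:** nothing else looks moved.

**Checks that disagreed or stay uncertain:**
- **Hook heights:** some heights I picked by eye for the hook, from the two views, were off by up to about 17 mm. I relied on single-view rays and the stated heights there; the contact and placing forces later fitted them.
- **Lift on the board:** near 9 N of pull the tooth also lifted the front board by an estimated 3–5 N. I saw no tipping.
- **Peak force:** I read forces only at the end of each call. The highest pull was 10.0 N against the 16 N limit; adding the downward reading gives about 11.7 N.

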